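# Set a heel under the guarded punch

### The job

Slide the press's clear guard door fully open, then slide the leather heel over the bed, without lifting it, until the brass pin head on its top is exactly under the punch tip. Let go of it and slide the guard fully shut again; do not knock the punch or the arm that carries it, and leave everything else where it is.

Things in the scene. Friction and masses are not known exactly. Their poses are not given: they have to be found in the camera images.
- press: green bench press, fixed. Base 260 (x) x 570 (y) x 40 mm high; its steel top is the bed. Origin under the base's centre; x to its back, y left, z up. Column 120 x 130 mm, 270 mm high, at x 45, y -185 mm. Door track along y at x -106 mm, 12 mm above the bed; opening from y 7 to 277 mm; clear side pane at y 281 mm (x -80 to 110), 116 mm above the bed; back rim 12 mm high at x 121 mm
- head: the press's fixed arm and punch. Origin at the punch tip, axes as the press. Punch 12 mm thick, 35 mm long, under a collar 44 mm across; from 73 to 163 mm over the tip the green arm, 56 mm wide (x -28 to 28), runs from y 40 mm to the column. Too low for an upright gripper: reach under it from the front with the tool tilted about 35 to 40 degrees
- punch_tip (a point): lower end of the steel punch, 42 mm above the bed, 12 mm above the top of the heel; at x 30, y 142 mm of the press
- guard (a joint): sliding guard door, m: 0 = fully shut (against its left stop), 0.255 = fully open (slid to -y of the press, in front of the column). Clear pane in aluminium frame, 270 wide x 115 high x 10 mm thick, its top edge 158 mm above the table
- guard_grip (a point): point in the black upright tab on the middle of the door's top edge, 184 mm above the table; the tab is 14 mm thick (x), 30 mm wide (y) and stands from 158 to 199 mm above the table
- heel: the work: brown stacked leather heel lying on the bed behind the door. 60 long (x) x 46 wide (y) x 30 mm high, D-shaped: flat face at -x (towards the door), flat parallel sides from x -30 to 7 mm, rounded at +x. Origin in the middle of its underside, which is 40 mm above the table
- mark (a point): the round brass pin head, 9 mm across, in the middle of the heel's top face, 30 mm above the heel's origin
- spare_heel: larger brown stacked heel, 75 x 58 x 38 mm, no pin; bystander on the table; origin under or at its middle
- tin: small steel tin, 40 mm across, 35 mm high; bystander on the bed's back corner; origin under or at its middle
- driver: screwdriver 150 mm long lying on the bed in front of the column; bystander; origin under or at its middle
- hammer: hammer 260 mm long lying on the table; bystander; origin under or at its middle
- pincers: red-handled pincers 170 mm long lying on the table; bystander; origin under or at its middle
- glue: amber jar, 68 mm across, 110 mm high; bystander; origin under or at its middle
- shoe: brown shoe on its last, 240 x 72 x 135 mm; bystander on the table; origin under or at its middle
Mind the look-alikes: they are no part of the job. What is shaped like the heel but blue or red is not meant.

How it is judged:
On the way, in this order (a step that is already met when the one before it is completed fails the run):
1. the guard door is fully open (within 20 mm of its stop) (value of joint guard above 0.235 m), for 0.2 s.
2. with the door still open, the pin head is under the punch tip (within 5 mm, level) and the heel lies still on the bed, let go (horizontal distance between mark and punch_tip below 0.005 m and z of mark in the frame of press below 0.075 m and linear speed of heel below 0.01 m/s and value of joint guard above 0.2 m and contact force between heel and the fingers below 0.1 N), for 0.2 s.
At the end, for the whole second after the job is handed in: the guard door is shut to within 5 mm, and the heel lies flat and still on the bed with its pin head within 5 mm (level) of the punch tip's axis (value of joint guard below 0.005 m and horizontal distance between mark and punch_tip below 0.005 m and z of mark in the frame of press below 0.075 m and angle between heel's own z axis and vertical below 0.1 rad and linear speed of heel below 0.01 m/s); the robot touches nothing.
It fails at once if the heel is lifted more than 12 mm off the bed (z of mark in the frame of press above 0.082 m).
It fails at once if the punch or the press's arm is knocked with more than 15 N (contact force between head and anything else above 15 N).
It fails at once if a bystander is moved more than 25 mm (distance of any of spare_heel, tin, driver, hammer, pincers, glue, shoe from where it was at the start of the episode above 0.025 m).
It also fails if it takes over 67 s, if anything falls off the work surface, if the arm or the gripper's body presses on something with over 40 N, if the wrist force passes 120 N, or if a joint passes its speed limit or range.

### The arm

A 6-joint arm with a two-finger parallel gripper is mounted at the origin on the work surface. World frame = base frame: x ahead of the robot, y to its left, z up, the work surface at z = 0. Lengths are in m, angles in rad, forces in N, time in s.
With the tool pointing down it reaches from about 0.375 to 0.9 m from the base axis. Payload 3.1 kg.
Tool frame: the origin (TCP) lies between the finger pads; the fingertips stand 17 mm ahead of it and the grasp point (between the pads) lies 2 mm behind it (robot.nose_length is the distance from the TCP to the fingertips, in m); z points along the fingers, y is the line along which they close (so a half turn about z gives the same grasp; the last joint's range is limited). The gripper opens to 87 mm and grips with 3 to 60 N. Pads are 19 mm wide; open, the fingers measure 117 mm over their backs; the gripper's body (75 mm by 190 mm) begins 51 mm behind the grasp point.
Start: joints at [-1.478, 0.527, 1.433, -0, 1.181, -0.178], TCP at [0.167, -0.602, 0.208] pointing down, gripper open.
Joint ranges: [-3.08, 3.08], [-0.75, 2.2], [0.22, 2.44], [-1.43, 4.57], [0, 2.65], [-2.85, 2.85]. Speed limits (rad/s): [2.79, 2.79, 3.14, 3.14, 3.14, 3.14].

### API

Orientations are given as a unit quaternion [x, y, z, w].
In Python, from rig import robot, cams gives the robot as it stands.
- The arm moves only by the shell command python3 -m pendant 'ROWS' [FORCE]. ROWS is JSON, a list of rows, each an object with "jaw": the opening, from 0 (shut) to 1 (fully open); "linear": the shift along the tool's x, y, z in cm, a list of three; "twist": the turn about the tool's z in degrees. A call has 1 to 12 rows; each row shifts and turns the commanded pose from where the row before left it, along the tool's axes as they then stand; what a row does not reach is not made up. A row lasts 1/12 s, in which the tool goes at most 41.7 mm and 7.16 degrees, less where a joint would pass 70% of its speed; a pose out of reach is approached as far as the arm can. A call is refused whole if a number of a shift passes 4.17 or a number of a turn 7.16, either way. A call with a gripper value outside its range is refused whole. The fingers move at their own pace and stop on an object; FORCE is the grip in N (left out, the last holds). Time passes only in rows, so rows that do not move let the fingers close. It gives the time, the measured TCP pose, the force, the opening and the grip force at its end, in the units of the state.
- robot.get_obs(): the state, without advancing time (a new reading comes with each control period).
- cams.camera(name): name is "scene" or "top"; returns a dict with "color" (400x640x3 uint8, blue, green, red), "depth" (400x640 float32, m along the optical axis (not along the pixel's ray), 0 where there is no reading), "fov_y" (degrees; the focal length in pixels is half the picture's height over the tangent of half this angle, whatever the lens; pixels are square), "cx", "cy" (the principal point, pixels), "view" (4x4, takes a point from world to camera coordinates). Camera axes: x right, y down, z forward; pixel columns grow to the right and rows downward; lengths in m; the calibration is good to about 2 mm. A picture is of the moment at which its call begins.
- robot.hand_in(): hands the job in; it is judged then, once.
The state is a dict: "time": time; "q": joint angles; "joint_velocities": joint speeds; "joint_torque": joint torques, N m; "position": TCP position; "tool_rot": TCP orientation; "ft_force": force on the tool from outside, world axes, zero at the start; "moment": the same for the moment, N m; "grip_width": finger opening in m; "grip_force": force on a finger pad.
Only numpy, scipy, OpenCV 4.12 (cv2) and the standard library are available. Lean on these libraries where they do the work, as an engineer would, in place of code of your own. Each camera call takes 0.05 s, during which the arm holds its last target. There are 200 camera calls.

## Working session

There is one attempt and no reset: what is moved stays moved. The work goes in short steps, Python scripts to look and compute and a shell command to move; the robot and the scene stay as the last step left them, time stands still between calls to the robot, and variables do not carry over. Pictures are saved under pics/ and viewed, at most 10 in all, crops included, and the job is handed in when it is done.

```bash
mkdir -p pics; ls; python3 - <<'E'
from rig import robot,cams
import cv2,numpy as np
for n in("scene","top"):
    c=cams.camera(n); cv2.imwrite(f"pics/{n}0.png",c["color"]); np.savez(f"{n}0.npz",**c)
    print(n,c["fov_y"],c["cx"],c["cy"],np.round(c["view"],3).tolist())
print(robot.get_obs())
E
```

```text
pics
scene 55.98224842548705 313.63605778217266 201.47705610323487 [[-0.254, 0.967, 0.005, -0.001], [0.788, 0.21, -0.579, -0.353], [-0.561, -0.143, -0.816, 1.395], [0.0, 0.0, 0.0, 1.0]]
top 56.074143244366915 318.7523027239534 191.75077531186855 [[-0.004, -1.0, -0.017, 0.149], [-0.998, 0.005, -0.057, 0.512], [0.057, 0.017, -0.998, 1.203], [0.0, 0.0, 0.0, 1.0]]
{'time': 0.1, 'q': array([-1.47848624e+00,  5.28363247e-01,  1.43375587e+00, -1.14036125e-05,
        1.18138949e+00, -1.78491232e-01]), 'joint_velocities': array([-0.00202032, -0.00167852, -0.00332054,  0.00030551,  0.0001947 ,
       -0.00061665]), 'joint_torque': array([-5.62068919e-05, -4.40986311e+01, -1.77150679e+01,  6.34859875e-02,
        5.34466084e-02, -4.05521666e-05]), 'position': array([ 0.1671571 , -0.60153357,  0.20748144]), 'tool_rot': array([ 9.90846579e-01,  1.34989401e-01,  3.59991090e-05, -9.57316530e-04]), 'ft_force': array([-0.62978576, -0.14896372,  0.57602721]), 'moment': array([0.01072362, 0.01259444, 0.02969413]), 'grip_force': 0.0, 'grip_width': 0.08690727395592299}
```

View pics/scene0.png

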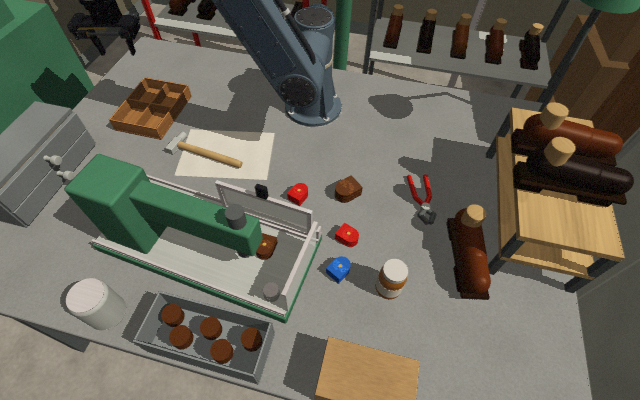

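View pics/top0.png

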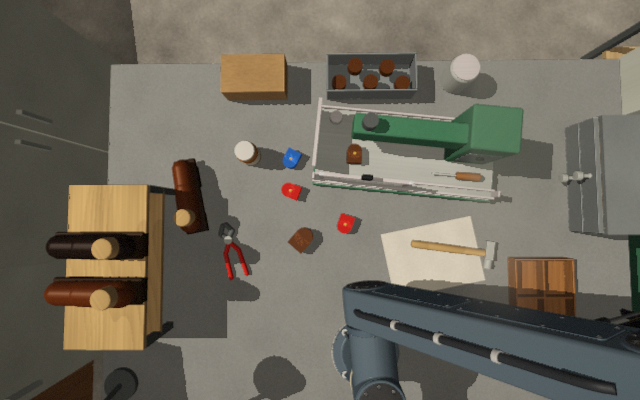

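The scene view shows the press, with the tab near (262,191) and the heel near (266,246). In the top view the tab is near (367,177), the heel near (355,153) and the punch collar near (371,121). I'll enlarge both.

```bash
cat > h.py <<'E'
import numpy as np,cv2
from scipy.spatial.transform import Rotation as R
def load(n):
    return dict(np.load(n+".npz"))
def K(c):
    f=200/np.tan(np.radians(c["fov_y"])/2); return f,c["cx"],c["cy"]
def ray(c,u,v):
    f,cx,cy=K(c); V=np.linalg.inv(c["view"]); d=V[:3,:3]@[(u-cx)/f,(v-cy)/f,1]; return V[:3,3],d
def atz(c,u,v,z):
    o,d=ray(c,u,v); return o+d*(z-o[2])/d[2]
def dep(c,u,v):
    o,d=ray(c,u,v); return o+d*c["depth"][int(round(v)),int(round(u))]
def proj(c,p):
    f,cx,cy=K(c); q=c["view"][:3,:3]@p+c["view"][:3,3]; return np.array([cx+f*q[0]/q[2],cy+f*q[1]/q[2]])
E
python3 - <<'E'
from h import *
t=load("top0");s=load("scene0")
cv2.imwrite("pics/tc.png",cv2.resize(t["color"][92:212,305:535],None,fx=3.4,fy=3.4,interpolation=cv2.INTER_CUBIC))
cv2.imwrite("pics/sc.png",cv2.resize(s["color"][150:325,80:330],None,fx=3.2,fy=3.2,interpolation=cv2.INTER_CUBIC))
E
```

```text
(no output)
```

View pics/tc.png

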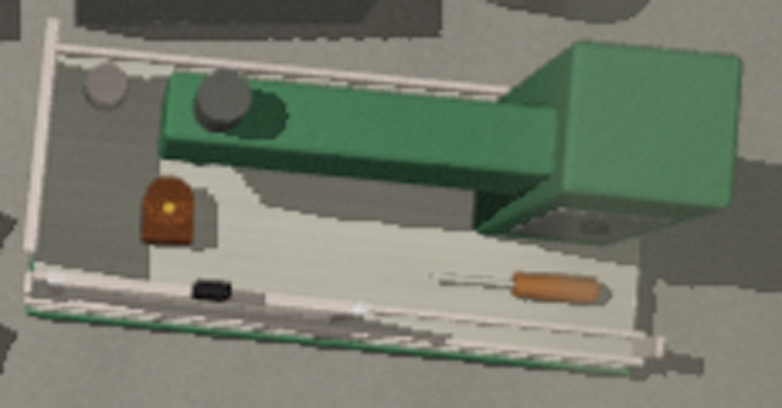

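View pics/sc.png

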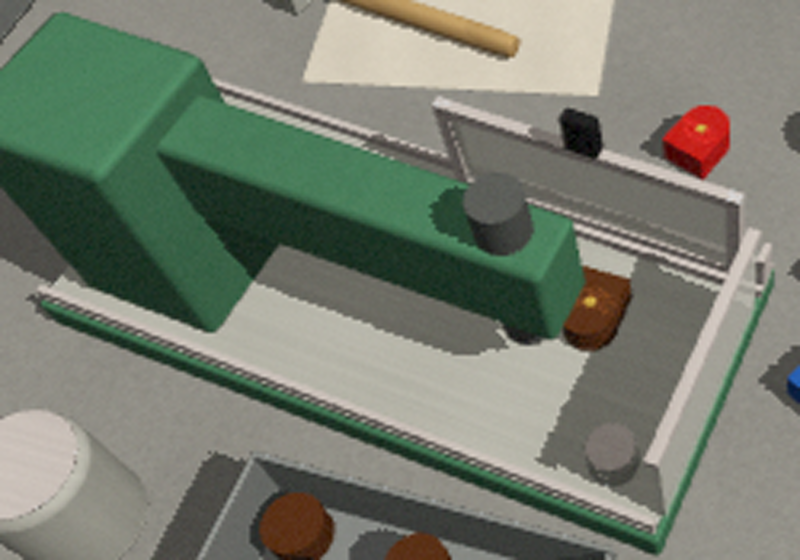

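Top crop: pin head at full-image (354.4,153.2), tab top at about (367.3,177). Scene crop: pin at (264.4,244.1). Next I'll get the press pose from the depth of the arm's top and the column's top.

```bash
python3 - <<'E'
from h import *
def cloud(c):
    f,cx,cy=K(c);v,u=np.mgrid[:400,:640];d=c["depth"];p=np.stack([(u-cx)/f*d,(v-cy)/f*d,d,np.ones_like(d)],-1)
    return (p@np.linalg.inv(c["view"]).T)[...,:3], d>0
for n,(u,v) in (("top0",(354.4,153.2)),("scene0",(264.4,244.1))):
    c=load(n);P,ok=cloud(c);col=c["color"].astype(int)
    green=ok&(col[...,1]>col[...,2]*1.4)&(P[...,0]>.4)&(P[...,0]<.9)&(abs(P[...,1])<.55)
    print(n,"mark",atz(c,u,v,.07),dep(c,u,v))
    z=P[...,2][green]; h,e=np.histogram(z,np.arange(0,.4,.01)); print([(round(a,2),b) for a,b in zip(e,h) if b>60])
    for lo,hi in((.235,.255),(.295,.325)):
        m=green&(P[...,2]>lo)&(P[...,2]<hi); q=P[m]
        if len(q)<50: continue
        print(lo,len(q),"z",np.median(q[:,2]),cv2.minAreaRect((q[:,:2]*1000).astype(np.float32)))
    blk=ok&(col.sum(-1)<120)&(P[...,2]>.165)&(P[...,2]<.21)&(P[...,0]>.4)&(P[...,0]<.7)&(P[...,1]>-.3)&(P[...,1]<.1)
    q=P[blk]; 
    if len(q): print("tab",len(q),np.median(q,0),q.min(0),q.max(0))
c=load("top0");print("tab top",atz(c,367.3,177,.199))
# side corners of base/green front edge in top at z~.04
for p in((27,312),(630,372)): print(atz(c,305+p[0]/3.4,92+p[1]/3.4,.03))
E
```

```text
top0 mark [0.62927486 0.03385107 0.07      ] [0.62858217 0.03419243 0.07433446]
[(np.float64(0.02), np.int64(107)), (np.float64(0.03), np.int64(292)), (np.float64(0.17), np.int64(98)), (np.float64(0.18), np.int64(98)), (np.float64(0.19), np.int64(109)), (np.float64(0.2), np.int64(95)), (np.float64(0.21), np.int64(119)), (np.float64(0.22), np.int64(118)), (np.float64(0.23), np.int64(122)), (np.float64(0.24), np.int64(2026)), (np.float64(0.25), np.int64(114)), (np.float64(0.26), np.int64(464)), (np.float64(0.27), np.int64(1678))]
0.235 2181 z 0.24643017035962922 ((676.671630859375, -102.6629638671875), (305.18048095703125, 109.44664001464844), 85.45872497558594)
tab 113 [ 0.63023966 -0.0197188   0.19669123] [ 0.53672981 -0.24812434  0.16630496] [0.65620663 0.0342029  0.20942366]
scene0 mark [0.63067752 0.03352796 0.07      ] [0.62881904 0.032486   0.06625953]
[(np.float64(0.0), np.int64(85)), (np.float64(0.01), np.int64(287)), (np.float64(0.02), np.int64(608)), (np.float64(0.03), np.int64(585)), (np.float64(0.05), np.int64(103)), (np.float64(0.06), np.int64(109)), (np.float64(0.07), np
[... 384 characters left out ...]
.int64(359)), (np.float64(0.19), np.int64(382)), (np.float64(0.2), np.int64(382)), (np.float64(0.21), np.int64(402)), (np.float64(0.22), np.int64(401)), (np.float64(0.23), np.int64(472)), (np.float64(0.24), np.int64(2600)), (np.float64(0.25), np.int64(222)), (np.float64(0.26), np.int64(1679)), (np.float64(0.27), np.int64(766))]
0.235 2977 z 0.24408210508600492 ((664.1368408203125, -167.42227172851562), (115.29024505615234, 430.7178955078125), 2.595731019973755)
tab 627 [ 0.68799533 -0.13831001  0.18791423] [ 0.53753862 -0.25489883  0.1650237 ] [0.69996473 0.02161353 0.2095843 ]
tab top [0.54231401 0.00914687 0.199     ]
[0.5377056  0.16462619 0.03      ]
[ 0.47827243 -0.39892803  0.03      ]
```

```bash
python3 - <<'E'
from h import *
def cloud(c):
    f,cx,cy=K(c);v,u=np.mgrid[:400,:640];d=c["depth"];p=np.stack([(u-cx)/f*d,(v-cy)/f*d,d,np.ones_like(d)],-1)
    return (p@np.linalg.inv(c["view"]).T)[...,:3], d>0
S={}
for n in("top0","scene0"):
    c=load(n);P,ok=cloud(c);col=c["color"].astype(int);v,u=np.mgrid[:400,:640]
    g=ok&(col[...,1]>col[...,2]*1.25)&(P[...,0]>.5)&(P[...,0]<.85)
    for nm,zz,ylo,yhi in(("arm",.245,-.17,.15),("col",.27,-.5,-.15)):
        m=g&(abs(P[...,2]-zz)<.009)&(P[...,1]>ylo)&(P[...,1]<yhi)
        m=cv2.morphologyEx(m.astype(np.uint8),cv2.MORPH_OPEN,np.ones((3,3)))>0
        q=np.array([atz(c,a,b,zz)[:2] for a,b in zip(u[m],v[m])])
        print(n,nm,len(q),np.median(P[...,2][m]),cv2.minAreaRect((q*1000).astype(np.float32)))
        if nm=="arm": # edges as function of y
            for e,fn in(("lo",np.min),("hi",np.max)):
                ys=np.arange(-.15,.04,.01); xs=[fn(q[abs(q[:,1]-y)<.003][:,0]) for y in ys]
                k=np.polyfit(ys,xs,1); k=np.polyfit(ys[abs(np.polyval(k,ys)-xs)<.004],np.array(xs)[abs(np.polyval(k,ys)-xs)<.004],1);print(" ",e,k, "yaw",np.degrees(np.arctan(-k[0])))
            mx=np.median(q[:,0]); 
            xs=np.arange(.65,.70,.006); print(" end y",[(round(x,3),round(q[abs(q[:,0]-x)<.003][:,1].max(),4)) for x in xs if (abs(q[:,0]-x)<.003).any()])
E
```

```text
top0 arm 1451 0.24645498536898425 ((670.865234375, -60.224159240722656), (221.66954040527344, 55.03041076660156), 83.8249740600586)
  lo [0.11484936 0.65174833] yaw -6.551677861694425
  hi [0.08936537 0.70219414] yaw -5.106693224500997
 end y [(np.float64(0.65), np.float64(0.0164)), (np.float64(0.656), np.float64(0.0481)), (np.float64(0.662), np.float64(0.0508)), (np.float64(0.668), np.float64(0.0507)), (np.float64(0.674), np.float64(0.0507)), (np.float64(0.68), np.float64(0.0479)), (np.float64(0.686), np.float64(0.0479)), (np.float64(0.692), np.float64(0.0478)), (np.float64(0.698), np.float64(0.0478))]
top0 col 2258 0.27144656971626935 ((658.9569091796875, -313.60223388671875), (129.61553955078125, 117.22917175292969), 83.886962890625)
scene0 arm 1818 0.2439143963730513 ((677.543701171875, -61.329978942871094), (222.04904174804688, 57.72462844848633), 83.89826965332031)
  lo [0.12021222 0.65692771] yaw -6.8547598032729145
  hi [0.10807064 0.71144559] yaw -6.168053230624474
 end y [(np.float64(0.65), np.float64(-0.0348)), (np.float64(0.656), np.float64(0.0334)), (np.float64(0.662), np.float64(0.0486)), (np.float64(0.668), np.float64(0.0504)), (np.float64(0.674), np.float64(0.05)), (np.float64(0.68), np.float64(0.0496)), (np.float64(0.686), np.float64(0.0493)), (np.float64(0.692), np.float64(0.0486)), (np.float64(0.698), np.float64(0.0474))]
scene0 col 2415 0.26933538468432916 ((665.38916015625, -313.04852294921875), (132.7566680908203, 120.37557220458984), 84.45439147949219)
```

```bash
cat > fit.py <<'E'
from h import *
from scipy.optimize import least_squares
t=load("top0");s=load("scene0")
T=[((577,42),(105,-120,270)),((741,57),(105,-250,270)),((725,207),(-15,-250,270)),((566,191),(-15,-120,270)),
((172,71),(58,182,245)),((163,143),(2,182,245)),((27,312),(-130,285,20)),((630,374),(-130,-285,20))]
S=[((58,13),(-15,-250,270)),((200,60),(-15,-120,270)),((98,180),(105,-120,270)),
((575,222),(2,182,245)),((540,276),(58,182,245)),((553,338),(58,182,155)),((662,548),(130,285,20)),((772,275),(-130,285,30))]
T=[(np.array([305+a/3.4,92+b/3.4]),np.array(p)/1e3) for (a,b),p in T]
S=[(np.array([80+a/3.2,150+b/3.2]),np.array(p)/1e3) for (a,b),p in S]
def W(x,p): return np.r_[x[:2],0]+R.from_euler('z',x[2]).apply(p)
def res(x,sets):
    return np.concatenate([proj(c,W(x,p))-uv for c,L in sets for uv,p in L])
tip=np.array([.03,.142,.082])
for nm,sets,mk in(("top",[(t,T)],(t,354.4,153.2)),("scene",[(s,S)],(s,264.4,244.1)),("both",[(t,T),(s,S)],None)):
    r=least_squares(res,[.65,-.13,-.1],args=(sets,),loss='soft_l1')
    x=r.x; print(nm,x[:2],np.degrees(x[2]),"tip",W(x,tip)); print(np.round(res(x,sets).reshape(-1,2),1).tolist())
    if mk: m=atz(*mk,.07); print("mark press mm",R.from_euler('z',-x[2]).apply(m-np.r_[x[:2],0])*1000)
E
python3 fit.py
```

```text
top [ 0.63355376 -0.1306349 ] -5.829322333178151 tip [0.67782091 0.00758384 0.082     ]
[[-0.5, -1.4], [2.0, -1.2], [3.5, 0.7], [-0.8, 0.7], [-0.4, -0.1], [0.3, -0.6], [-0.3, 1.6], [-0.7, 0.4]]
mark press mm [-20.96286215 163.20080056  70.        ]
scene [ 0.63684791 -0.12967112] -5.664940108805503 tip [0.68071834 0.00867405 0.082     ]
[[-1.6, -2.0], [0.4, -2.0], [-1.2, 0.6], [0.3, -2.3], [-0.1, 1.8], [1.2, 2.1], [-0.4, 0.4], [1.3, -3.1]]
mark press mm [-22.2497753  161.79295697  70.        ]
both [ 0.6348334  -0.13027436] -5.853016844948722 tip [0.67915771 0.00792606 0.082     ]
[[-0.6, -1.8], [1.8, -1.7], [3.4, 0.3], [-0.9, 0.2], [-0.5, -0.6], [0.2, -1.1], [-0.5, 1.2], [-0.8, 0.1], [-1.1, -2.9], [0.7, -2.8], [-0.9, -0.4], [0.3, -2.9], [-0.2, 1.2], [1.0, 1.4], [-0.7, -0.2], [1.3, -3.4]]
```

```bash
cat > fit2.py <<'E'
from h import *
from scipy.optimize import minimize
import itertools
def box(x0,x1,y0,y1,z0,z1): return np.array(list(itertools.product((x0,x1),(y0,y1),(z0,z1))))/1e3
boxes=[box(2,58,-130,182,155,245),box(-15,105,-250,-120,40,270)]
tip=np.array([.03,.142,.082])
def W(x,p): return np.r_[x[:2],0]+R.from_euler('z',x[2]).apply(p)
def cloud(c):
    f,cx,cy=K(c);v,u=np.mgrid[:400,:640];d=c["depth"];p=np.stack([(u-cx)/f*d,(v-cy)/f*d,d,np.ones_like(d)],-1)
    return (p@np.linalg.inv(c["view"]).T)[...,:3]
def model(c,x,k=8):
    m=np.zeros((400*k,640*k),np.uint8)
    for b in boxes:
        uv=np.array([proj(c,p) for p in W(x,b)])
        h=cv2.convexHull(((uv+.5)*k-.5).astype(np.float32)); cv2.fillConvexPoly(m,np.round(h*16).astype(np.int32),1,shift=4)
    return cv2.resize(m.astype(np.float32),(640,400),interpolation=cv2.INTER_AREA)
sol={}
for n,mk in(("top0",(354.4,153.2)),("scene0",(264.4,244.1))):
    c=load(n);col=c["color"].astype(float);P=cloud(c)
    g=((col[...,1]>col[...,2]*1.35)&(col[...,1]>col[...,0]*1.15)).astype(np.uint8)
    roi=np.zeros((400,640),bool)
    m0=model(c,[.635,-.13,-.105])
    roi=cv2.dilate((m0>0).astype(np.uint8),np.ones((13,13)))>0
    g[(P[...,2]<.06)]=0
    g=cv2.morphologyEx(g,cv2.MORPH_OPEN,np.ones((2,2)))
    ig=((col.max(-1)-col.min(-1))<18)&(P[...,2]>.23)&roi   # punch cap: ignore
    ig=cv2.dilate(ig.astype(np.uint8),np.ones((5,5)))>0
    w=roi&~ig
    f=lambda x: np.abs(model(c,x)-g)[w].sum()
    r=minimize(f,[.635,-.13,-.105],method='Nelder-Mead',options=dict(initial_simplex=np.array([[.635,-.13,-.105],[.645,-.13,-.105],[.635,-.12,-.105],[.635,-.13,-.07]]),maxiter=120))
    x=r.x;sol[n]=x;m=atz(c,*mk,.07)
    print(n,f([.635,-.13,-.105]),r.fun,g[w].sum(),x[:2],np.degrees(x[2]),"tip",W(x,tip),"mark press",R.from_euler('z',-x[2]).apply(m-np.r_[x[:2],0])*1000)
    o=c["color"].copy(); d=model(c,x)>.5; e=d.astype(np.uint8)-cv2.erode(d.astype(np.uint8),np.ones((3,3)))
    o[(g>0)&~d&w]=(0,0,255);o[(g==0)&d&w]=(255,0,255)
    a=o[92:212,305:535] if n=="top0" else o[150:325,30:330]
    cv2.imwrite(f"pics/f_{n}.png",cv2.resize(a,(780,400)))
v=np.vstack([cv2.imread("pics/f_top0.png")[:290],cv2.imread("pics/f_scene0.png")[:305]]);cv2.imwrite("pics/f.png",v)
E
python3 fit2.py
```

```text
top0 635.375 606.96875 4999 [ 0.63631869 -0.12947051] -5.23831992717613 tip [0.6791578  0.00919748 0.082     ] mark press [-21.92545209 161.99638162  70.        ]
scene0 735.3125 687.859375 8950 [ 0.63489016 -0.13108367] -6.925074409862455 tip [0.68179243 0.00626326 0.082     ] mark press [-24.02934605 162.90280505  70.        ]
```

View pics/f.png

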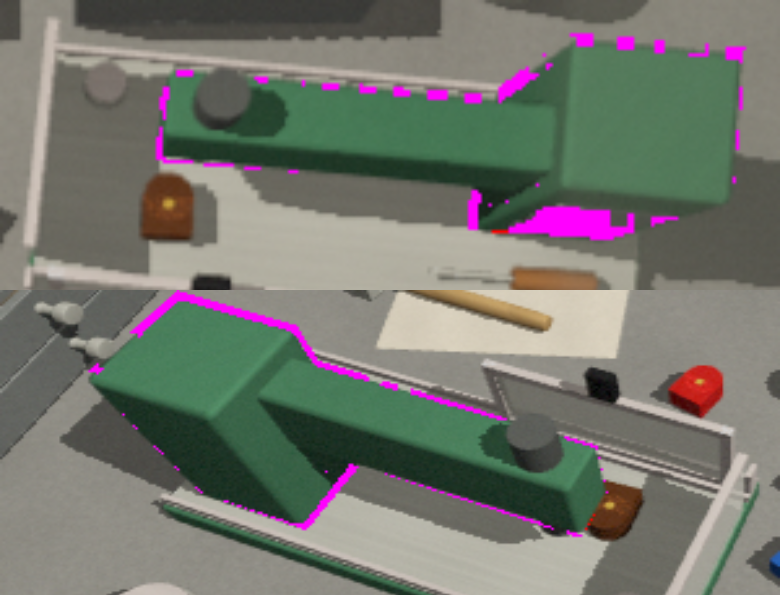

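The overlay puts the press within about 2 mm in both views: tip about (0.680, 0.008), mark about (0.630, 0.034). The rows only offer a twist about the tool's z, but reaching under the arm needs a tilt, so I'll check the interface's own help.

```bash
python3 -m pendant '[{"jaw":0,"linear":[0,0,-1.8],"twist":7.16},{"jaw":0,"linear":[0,0,-1.8],"twist":7.16},{"jaw":0,"linear":[0,0,-1.8],"twist":7.16},{"jaw":0,"linear":[1.55,-3.48,0],"twist":0},{"jaw":0,"linear":[1.55,-3.48,0],"twist":0},{"jaw":0,"linear":[1.55,-3.48,0],"twist":0},{"jaw":0,"linear":[1.55,-3.48,0],"twist":0},{"jaw":0,"linear":[1.55,-3.48,0],"twist":0},{"jaw":0,"linear":[1.55,-3.48,0],"twist":0},{"jaw":0,"linear":[1.55,-3.48,0],"twist":0},{"jaw":0,"linear":[1.55,-3.48,0],"twist":0},{"jaw":0,"linear":[1.55,-3.48,0],"twist":0}]' 20
```

```text
time: 1.1
position: [0.3388, -0.3032, 0.2621]
tool_rot: [0.999, -0.052, -0.0, -0.0]
ft_force: [1.7, -0.1, 0.7]
grip_width: 0.015
grip_force: 0.0
```

```bash
python3 -m pendant '[{"jaw":0,"linear":[1.55,-3.48,0],"twist":0},{"jaw":0,"linear":[1.55,-3.48,0],"twist":0},{"jaw":0,"linear":[1.55,-3.48,0],"twist":0},{"jaw":0,"linear":[1.55,-3.48,0],"twist":0},{"jaw":0,"linear":[1.55,-3.48,0],"twist":0},{"jaw":0,"linear":[1.55,-3.48,0],"twist":0},{"jaw":0,"linear":[1.55,-3.48,0],"twist":0},{"jaw":0,"linear":[1.55,-3.48,0],"twist":0},{"jaw":0,"linear":[1.55,-3.48,0],"twist":0},{"jaw":0,"linear":[1.55,-3.48,0],"twist":0},{"jaw":0,"linear":[1.55,-3.48,0],"twist":0},{"jaw":0,"linear":[0,0,0],"twist":0}]'
```

```text
time: 2.1
position: [0.5506, 0.0634, 0.2621]
tool_rot: [0.999, -0.049, 0.001, -0.002]
ft_force: [-0.3, -0.1, 0.6]
grip_width: 0.0005
grip_force: 0.0
```

```bash
python3 -m pendant '[{"jaw":0,"linear":[0,0,3.85],"twist":0},{"jaw":0,"linear":[0,0,3.85],"twist":0},{"jaw":0,"linear":[0,0.5,0],"twist":0},{"jaw":0,"linear":[0,1,0],"twist":0},{"jaw":0,"linear":[0,1,0],"twist":0},{"jaw":0,"linear":[0,1,0],"twist":0},{"jaw":0,"linear":[0,1.5,0],"twist":0},{"jaw":0,"linear":[0,2,0],"twist":0},{"jaw":0,"linear":[0,2,0],"twist":0},{"jaw":0,"linear":[0,2,0],"twist":0},{"jaw":0,"linear":[0,2,0],"twist":0},{"jaw":0,"linear":[0,2,0],"twist":0}]'
```

```text
time: 3.1
position: [0.5332, -0.0943, 0.188]
tool_rot: [0.999, -0.053, 0.002, 0.001]
ft_force: [0.2, -0.8, 0.0]
grip_width: 0.0002
grip_force: 0.0
```

```bash
python3 -m pendant '[{"jaw":0,"linear":[0,2,0],"twist":0},{"jaw":0,"linear":[0,2,0],"twist":0},{"jaw":0,"linear":[0,2,0],"twist":0},{"jaw":0,"linear":[0,2,0],"twist":0},{"jaw":0,"linear":[0,1.5,0],"twist":0},{"jaw":0,"linear":[0,1,0],"twist":0},{"jaw":0,"linear":[0,0.5,0],"twist":0},{"jaw":0,"linear":[0,0.2,0],"twist":0},{"jaw":0,"linear":[0,0,0],"twist":0}]'; python3 - <<'E'
from rig import cams
import cv2,numpy as np
for n in("top",):
    c=cams.camera(n); np.savez(n+"1.npz",**c); cv2.imwrite("pics/tc1.png",cv2.resize(c["color"][92:212,305:535],None,fx=3.4,fy=3.4,interpolation=cv2.INTER_CUBIC))
E
```

```text
time: 3.85
position: [0.5207, -0.2032, 0.1861]
tool_rot: [0.999, -0.052, 0.001, 0.0]
ft_force: [-0.6, 0.6, 0.1]
grip_width: 0.0003
grip_force: 0.0
```

View pics/tc1.png

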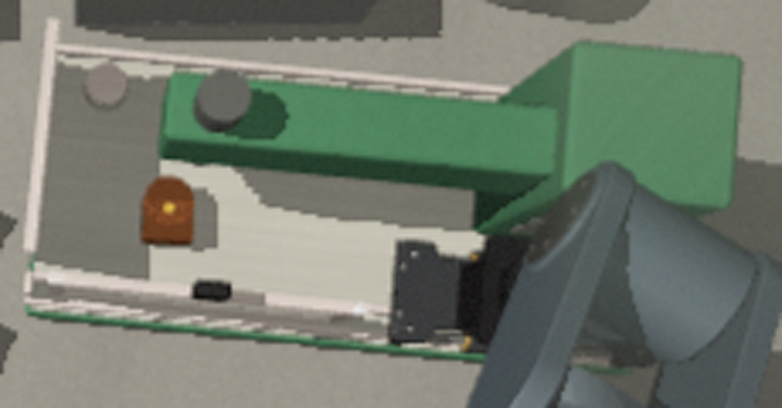

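```bash
python3 - <<'E'
from h import *
c=load("top1")
print("tcp px",proj(c,np.array([.5207,-.2032,.186])), "crop",(proj(c,np.array([.5207,-.2032,.186]))-[305,92])*3.4)
for v in range(174,181): print(v,[tuple(np.round(dep(c,u,v),3)) for u in range(363,372,2)])
s=load("scene0")
print("scene tab", [np.round(dep(s,80+a/3.2,150+b/3.2),3) for a,b in((570,112),(590,118),(582,135),(575,150))])
for a,b in((562,110),(600,122)): print(atz(s,80+a/3.2,150+b/3.2,.199))
E
```

```text
tcp px [443.46190582 184.74224149] crop [470.7704798  315.32362105]
174 [(np.float64(0.551), np.float64(0.021), np.float64(0.198)), (np.float64(0.551), np.float64(0.015), np.float64(0.199)), (np.float64(0.55), np.float64(0.01), np.float64(0.201)), (np.float64(0.55), np.float64(0.005), np.float64(0.201)), (np.float64(0.567), np.float64(-0.02), np.float64(0.044))]
175 [(np.float64(0.548), np.float64(0.021), np.float64(0.2)), (np.float64(0.548), np.float64(0.016), np.float64(0.203)), (np.float64(0.548), np.float64(0.01), np.float64(0.199)), (np.float64(0.548), np.float64(0.005), np.float64(0.2)), (np.float64(0.548), np.float64(-0.001), np.float64(0.201))]
176 [(np.float64(0.545), np.float64(0.021), np.float64(0.202)), (np.float64(0.545), np.float64(0.015), np.float64(0.199)), (np.float64(0.545), np.float64(0.011), np.float64(0.204)), (np.float64(0.545), np.float64(0.005), np.float64(0.2)), (np.float64(0.545), np.float64(-0.001), np.float64(0.2))]
177 [(np.float64(0.542), np.float64(0.021), np.float64(0.202)), (np.float64(0.542), np.float64(0.016), np.float64(0.204)), (np.float64(0.542),
[... 564 characters left out ...]
loat64(0.188)), (np.float64(0.538), np.float64(0.009), np.float64(0.19)), (np.float64(0.537), np.float64(0.004), np.float64(0.197)), (np.float64(0.537), np.float64(-0.001), np.float64(0.199))]
180 [(np.float64(0.543), np.float64(0.011), np.float64(0.101)), (np.float64(0.542), np.float64(0.006), np.float64(0.107)), (np.float64(0.537), np.float64(0.006), np.float64(0.166)), (np.float64(0.537), np.float64(0.001), np.float64(0.169)), (np.float64(0.538), np.float64(-0.006), np.float64(0.154))]
scene tab [array([ 0.54 , -0.   ,  0.197]), array([0.544, 0.017, 0.2  ]), array([0.551, 0.012, 0.186]), array([0.552, 0.004, 0.164])]
[ 0.5416387  -0.00626538  0.199     ]
[0.54513289 0.02581544 0.199     ]
```

The tab is unmoved at (0.5445, 0.010), though the fingers should have swept through it. I'll check with the scene camera.

```bash
python3 - <<'E'
from rig import cams,robot
from h import *
c=cams.camera("scene"); np.savez("scene1.npz",**c); cv2.imwrite("pics/sc1.png",cv2.resize(c["color"][60:325,60:340],None,fx=2.2,fy=2.2,interpolation=cv2.INTER_CUBIC))
o=robot.get_obs();print(o["time"],o["position"],o["q"],proj(c,o["position"]),(proj(c,o["position"])-[60,60])*2.2)
E
```

```text
3.95 [ 0.52059499 -0.20213352  0.1855974 ] [-5.70624534e-01  4.66640670e-01  1.62566894e+00  3.43314677e-04
  1.04935410e+00  1.10357525e+00] [187.93984971 166.06885345] [281.46766937 233.35147758]
```

View pics/sc1.png

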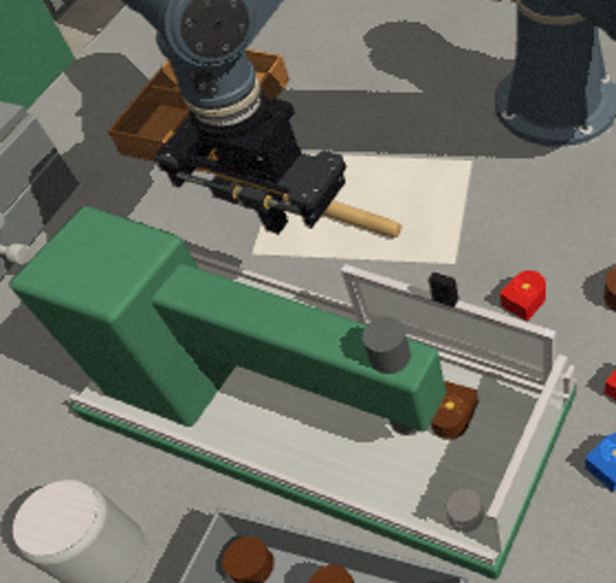

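```bash
python3 - <<'E'
from h import *
c=load("scene1")
for a,b in((262,215),(272,215),(280,215),(266,222),(272,224),(278,224),(270,228),(274,230),(278,232)):
    print((a,b),np.round(dep(c,60+a/2.2,60+b/2.2),3))
q=R.from_quat([.999,-.052,.001,0]); p=np.array([.5206,-.2021,.1856])
for d in((0,0,.017),(0,.0,-.02)): w=p+q.apply(d); print(w,(proj(c,w)-60)*2.2)
c=load("top1")
E
```

```text
(262, 215) [ 0.53  -0.21   0.226]
(272, 215) [ 0.531 -0.196  0.231]
(280, 215) [ 0.52  -0.194  0.22 ]
(266, 222) [ 0.531 -0.207  0.216]
(272, 224) [ 0.532 -0.2    0.216]
(278, 224) [ 0.527 -0.196  0.211]
(270, 228) [ 0.531 -0.205  0.206]
(274, 230) [ 0.532 -0.201  0.204]
(278, 232) [ 0.534 -0.194  0.205]
[ 0.52063394 -0.20210177  0.16860003] [285.25991298 242.65549969]
[ 0.52056007 -0.20209792  0.20559996] [276.91890378 222.07940974]
```

```bash
python3 - <<'E'
from h import *
from rig import robot
print(robot.nose_length)
for n in("scene1","top1"):
    c=load(n)
    f,cx,cy=K(c);v,u=np.mgrid[:400,:640];d=c["depth"];p=np.stack([(u-cx)/f*d,(v-cy)/f*d,d,np.ones_like(d)],-1)
    P=(p@np.linalg.inv(c["view"]).T)[...,:3]
    m=(abs(P[...,0]-.52)<.025)&(abs(P[...,1]+.203)<.03)&(P[...,2]>.16)&(P[...,2]<.30)
    print(n,np.histogram(P[...,2][m],np.arange(.16,.31,.01)), u[m].min(),v[m].max())
c=load("scene1")
for a,b in [(274,y) for y in range(228,250,2)]: print((a,b),np.round(dep(c,60+a/2.2,60+b/2.2),3),c["color"][int(round(60+b/2.2)),int(round(60+a/2.2))])
E
```

```text
0.017
scene1 (array([ 0,  0,  0,  4, 31, 30, 28, 19,  8,  0,  2,  4, 10, 26]), array([0.16, 0.17, 0.18, 0.19, 0.2 , 0.21, 0.22, 0.23, 0.24, 0.25, 0.26,
       0.27, 0.28, 0.29, 0.3 ])) 160 166Traceback (most recent call last):
  File "<stdin>", line 9, in <module>
    return umr_minimum(a, axis, None, out, keepdims, initial, where)
ValueError: zero-size array to reduction operation minimum which has no identity
```

The finger pads show up with their tips at z≈0.199, where the pose reading implies 0.169. The real tool is about 30 mm higher than reported and skimmed over the tab. I'll go back and repeat the push about 33 mm lower.

```bash
python3 -m pendant '[{"jaw":0,"linear":[0,0,-1.2],"twist":0},{"jaw":0,"linear":[0,-3.6,0],"twist":0},{"jaw":0,"linear":[0,-3.6,0],"twist":0},{"jaw":0,"linear":[0,-3.6,0],"twist":0},{"jaw":0,"linear":[0,-3.6,0],"twist":0},{"jaw":0,"linear":[0,-3.6,0],"twist":0},{"jaw":0,"linear":[0,-3.6,0],"twist":0},{"jaw":0,"linear":[0,-3.6,0],"twist":0},{"jaw":0,"linear":[0.15,-1,0],"twist":0},{"jaw":0,"linear":[0,0,2.2],"twist":0},{"jaw":0,"linear":[0,0,2.2],"twist":0},{"jaw":0,"linear":[0,0,0],"twist":0}]'
```

```text
time: 4.95
position: [0.546, 0.0589, 0.15]
tool_rot: [0.999, -0.051, -0.004, -0.0]
ft_force: [0.1, -0.3, -0.8]
grip_width: 0.0007
grip_force: 0.0
```

```bash
python3 -m pendant '[{"jaw":0,"linear":[0,1,0],"twist":0},{"jaw":0,"linear":[0,1,0],"twist":0},{"jaw":0,"linear":[0,0.5,0],"twist":0},{"jaw":0,"linear":[0,0.5,0],"twist":0},{"jaw":0,"linear":[0,0.8,0],"twist":0},{"jaw":0,"linear":[0,1.2,0],"twist":0},{"jaw":0,"linear":[0,1.5,0],"twist":0},{"jaw":0,"linear":[0,1.5,0],"twist":0}]'; python3 - <<'E'
from rig import cams
from h import *
c=cams.camera("scene"); np.savez("scene2.npz",**c); cv2.imwrite("pics/sc2.png",cv2.resize(c["color"][100:300,80:340],None,fx=2.6,fy=2.6,interpolation=cv2.INTER_CUBIC))
E
```

```text
time: 5.62
position: [0.5416, -0.0229, 0.1542]
tool_rot: [0.999, -0.052, 0.001, -0.0]
ft_force: [0.4, 3.5, 1.9]
grip_width: 0.0002
grip_force: 1.9
```

View pics/sc2.png

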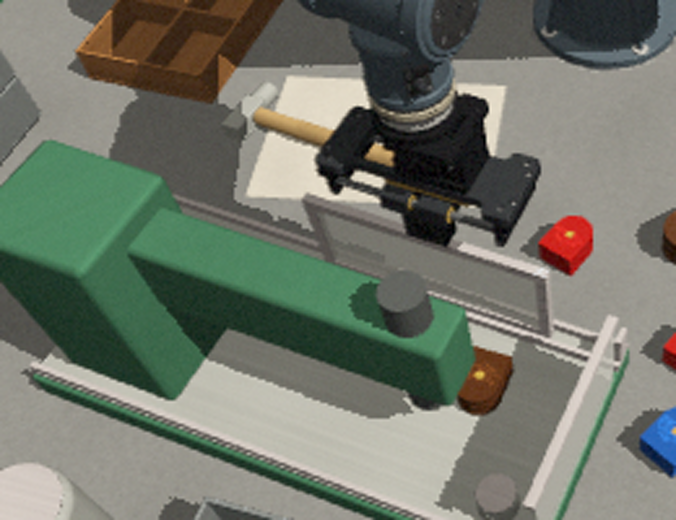

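The door moves with the fingers (its end post is now at picture (548,325)). I'll push on about 17.5 cm.

```bash
python3 -m pendant '[{"jaw":0,"linear":[0,1.7,0],"twist":0},{"jaw":0,"linear":[0,1.8,0],"twist":0},{"jaw":0,"linear":[0,1.8,0],"twist":0},{"jaw":0,"linear":[0,1.8,0],"twist":0},{"jaw":0,"linear":[0,1.8,0],"twist":0},{"jaw":0,"linear":[0,1.8,0],"twist":0},{"jaw":0,"linear":[0,1.8,0],"twist":0},{"jaw":0,"linear":[0,1.8,0],"twist":0},{"jaw":0,"linear":[0,1.5,0],"twist":0},{"jaw":0,"linear":[0,1,0],"twist":0},{"jaw":0,"linear":[0,0.6,0],"twist":0},{"jaw":0,"linear":[0,0,0],"twist":0}]'
```

```text
time: 6.67
position: [0.5228, -0.1967, 0.1536]
tool_rot: [0.999, -0.053, 0.0, 0.001]
ft_force: [0.5, -0.4, -0.4]
grip_width: 0.0003
grip_force: 0.0
```

```bash
python3 -m pendant '[{"jaw":0,"linear":[0,-1.5,0],"twist":0},{"jaw":0,"linear":[0,-2,-2],"twist":0},{"jaw":0,"linear":[0,-2,-3.5],"twist":0},{"jaw":0,"linear":[0,-2,-3.5],"twist":0},{"jaw":0,"linear":[0,-2,-3.5],"twist":0},{"jaw":0,"linear":[0,-2,-3.5],"twist":0},{"jaw":0,"linear":[0,-2,-3.5],"twist":0},{"jaw":0,"linear":[2,-2,-3],"twist":0},{"jaw":0,"linear":[3.5,-2,0],"twist":0},{"jaw":0,"linear":[3.5,-1.5,0],"twist":0},{"jaw":0,"linear":[4,0,0],"twist":0},{"jaw":0,"linear":[4,0,0],"twist":0}]'; python3 - <<'E'
from rig import cams,robot
from h import *
c=cams.camera("top"); np.savez("top2.npz",**c)
c=cams.camera("scene"); np.savez("scene3.npz",**c)
o=robot.get_obs(); print(o["q"])
for s in(.255,.25,.24,.235,.22):
  Y=.142-s; p=np.array([.5301+.1063*Y,-.1192+.9943*Y,.199])
  for n in("top2","scene3"):
    c=load(n);u=proj(c,p); print(s,n,np.round(u),np.round(dep(c,*u),3),c["color"][int(round(u[1])),int(round(u[0]))])
E
```

```text
time: 7.67
position: [0.7123, -0.0199, 0.3786]
tool_rot: [0.999, -0.05, -0.0, 0.0]
ft_force: [0.5, -1.0, 0.5]
grip_width: 0.0002
grip_force: 0.0
[-1.86520222e-01  5.53222973e-01  9.36888729e-01 -4.44457892e-04
  1.65517987e+00  1.48656127e+00]
0.255 top2 [455. 185.] [ 0.518 -0.232  0.198] [42 43 46]
0.255 scene3 [177. 160.] [ 0.746 -0.018  0.509] [11  5 13]
0.25 top2 [454. 185.] [ 0.518 -0.226  0.201] [41 41 44]
0.25 scene3 [178. 160.] [ 0.747 -0.015  0.509] [7 8 7]
0.24 top2 [450. 185.] [ 0.519 -0.215  0.204] [41 42 44]
0.24 scene3 [182. 161.] [ 0.747 -0.01   0.508] [27 23 23]
0.235 top2 [448. 185.] [ 0.52  -0.211  0.201] [42 42 45]
0.235 scene3 [183. 162.] [ 0.748 -0.007  0.508] [19 11 18]
0.22 top2 [443. 184.] [ 0.524 -0.206  0.168] [108 116 122]
0.22 scene3 [188. 163.] [0.748 0.001 0.508] [25 22 26]
```

The door's tab is now centred near y=-0.223, so the guard is about 0.246 m open. Next I'll see how the arm behaves at the edge of its reach, high above the press, and whether that yields a tilt.

```bash
python3 -m pendant '[{"jaw":0,"linear":[4,0,0],"twist":0},{"jaw":0,"linear":[4,0,0],"twist":0},{"jaw":0,"linear":[4,0,0],"twist":0},{"jaw":0,"linear":[4,0,0],"twist":0},{"jaw":0,"linear":[4,0,0],"twist":0},{"jaw":0,"linear":[4,0,0],"twist":0},{"jaw":0,"linear":[4,0,0],"twist":0}]'; python3 - <<'E'
from rig import robot
print(robot.get_obs()["q"])
E
```

```text
time: 8.35
position: [0.9077, -0.0461, 0.3406]
tool_rot: [0.998, -0.051, 0.027, -0.0]
ft_force: [0.3, -0.3, 1.2]
grip_width: 0.0006
grip_force: 0.0
[-0.17589794  0.9526502   0.22448212  0.00806404  1.9111806   1.5008656 ]
```

```bash
python3 -m pendant '[{"jaw":0,"linear":[4,0,-1],"twist":0},{"jaw":0,"linear":[4,0,-1],"twist":0},{"jaw":0,"linear":[4,0,-1],"twist":0},{"jaw":0,"linear":[4,0,-1],"twist":0}]'; python3 - <<'E'
from rig import robot
print(robot.get_obs()["q"])
E
```

```text
time: 8.68
position: [0.9411, -0.0553, 0.3468]
tool_rot: [0.995, -0.051, 0.081, 0.0]
ft_force: [0.6, -0.1, -0.2]
grip_width: 0.0003
grip_force: 0.0
[-0.1840237   0.95081588  0.22261142  0.0219085   1.80639043  1.49666712]
```

Tilt builds up at the reach limit (now 9°) and is kept, so I'll continue the same way.

```bash
python3 -m pendant '[{"jaw":0,"linear":[4,0,-1],"twist":0},{"jaw":0,"linear":[4,0,-1],"twist":0},{"jaw":0,"linear":[4,0,-1],"twist":0},{"jaw":0,"linear":[4,0,-1],"twist":0},{"jaw":0,"linear":[4,0,-1],"twist":0},{"jaw":0,"linear":[4,0,-1],"twist":0},{"jaw":0,"linear":[4,0,-1],"twist":0},{"jaw":0,"linear":[4,0,-1],"twist":0},{"jaw":0,"linear":[4,0,-1],"twist":0},{"jaw":0,"linear":[4,0,-1],"twist":0}]'; python3 - <<'E'
from rig import robot
o=robot.get_obs();print(o["q"],o["tool_rot"])
E
```

```text
time: 9.52
position: [1.0004, -0.0759, 0.4188]
tool_rot: [0.975, -0.051, 0.214, 0.003]
ft_force: [-1.2, -1.2, -0.1]
grip_width: 0.0005
grip_force: 0.0
[-0.20548069  0.89880101  0.21892943  0.05888544  1.59551441  1.48422207] [ 0.975417   -0.05108186  0.21434897  0.00261511]
```

```bash
python3 -m pendant '[{"jaw":0,"linear":[4,0,-0.5],"twist":0},{"jaw":0,"linear":[4,0,-0.5],"twist":0},{"jaw":0,"linear":[4,0,-0.5],"twist":0},{"jaw":0,"linear":[4,0,-0.5],"twist":0},{"jaw":0,"linear":[4,0,-0.5],"twist":0},{"jaw":0,"linear":[4,0,-0.5],"twist":0},{"jaw":0,"linear":[4,0,-0.5],"twist":0},{"jaw":0,"linear":[4,0,-0.5],"twist":0},{"jaw":0,"linear":[4,0,-0.5],"twist":0}]'; python3 - <<'E'
from rig import robot
o=robot.get_obs();print(o["q"],o["tool_rot"])
E
```

```text
time: 10.27
position: [1.0358, -0.0877, 0.5067]
tool_rot: [0.944, -0.05, 0.325, 0.006]
ft_force: [-0.3, 0.4, -0.5]
grip_width: 0.0005
grip_force: 0.0
[-0.21981573  0.84045065  0.21891206  0.09261782  1.42532313  1.47421846] [ 0.94425187 -0.04981813  0.32538098  0.00581284]
```

Tilt is now 38°, as wanted. Next I'll work out the way back to a waypoint in front of the press.

```bash
cat > go.py <<'E'
import sys,numpy as np
from scipy.spatial.transform import Rotation as R
from rig import robot
o=robot.get_obs();p=o["position"];q=R.from_quat(o["tool_rot"])
g=np.array(list(map(float,sys.argv[1:4])))
d=q.inv().apply(g-p)*100
print("pos",p.round(4),"axes",q.as_matrix().round(3).tolist(),"tool cm",d.round(2),"norm",np.linalg.norm(d).round(2),"f",o["ft_force"].round(1),"w",o["grip_width"])
E
python3 go.py .50 .042 .27
```

```text
pos [ 1.0358 -0.0877  0.5067] axes [[0.783, -0.098, 0.614], [-0.09, -0.995, -0.043], [0.615, -0.021, -0.788]] tool cm [-57.7   -7.15 -14.8 ] norm 59.99 f [-0.3  0.4 -0.5] w 0.0004972439224304553
```

```bash
python3 -m pendant '[{"jaw":0,"linear":[-3.4,-0.42,-0.87],"twist":0},{"jaw":0,"linear":[-3.4,-0.42,-0.87],"twist":0},{"jaw":0,"linear":[-3.4,-0.42,-0.87],"twist":0},{"jaw":0,"linear":[-3.4,-0.42,-0.87],"twist":0},{"jaw":0,"linear":[-3.4,-0.42,-0.87],"twist":0},{"jaw":0,"linear":[-3.4,-0.42,-0.87],"twist":0},{"jaw":0,"linear":[-3.4,-0.42,-0.87],"twist":0},{"jaw":0,"linear":[-3.4,-0.42,-0.87],"twist":0},{"jaw":0,"linear":[-3.4,-0.42,-0.87],"twist":0},{"jaw":0,"linear":[-3.4,-0.42,-0.87],"twist":0},{"jaw":0,"linear":[-3.4,-0.42,-0.87],"twist":0},{"jaw":0,"linear":[-3.4,-0.42,-0.87],"twist":0}]'; python3 go.py .50 .042 .27
```

```text
time: 11.27
position: [0.6648, 0.0019, 0.3442]
tool_rot: [0.944, -0.05, 0.326, 0.006]
ft_force: [1.0, 0.7, -0.5]
grip_width: 0.0007
grip_force: 0.0
pos [0.6648 0.0019 0.3442] axes [[0.783, -0.098, 0.614], [-0.09, -0.995, -0.044], [0.616, -0.021, -0.788]] tool cm [-17.83  -2.22  -4.46] norm 18.51 f [ 1.   0.7 -0.5] w 0.00069683252491921
```

```bash
python3 -m pendant '[{"jaw":1,"linear":[-3.57,-0.44,-0.89],"twist":0},{"jaw":1,"linear":[-3.57,-0.44,-0.89],"twist":0},{"jaw":1,"linear":[-3.57,-0.44,-0.89],"twist":0},{"jaw":1,"linear":[-3.57,-0.44,-0.89],"twist":0},{"jaw":1,"linear":[-3.57,-0.44,-0.89],"twist":0},{"jaw":1,"linear":[0,0,0],"twist":0}]'; python3 go.py .552 .040 .118
```

```text
time: 11.77
position: [0.4887, 0.045, 0.2627]
tool_rot: [0.948, -0.049, 0.316, 0.004]
ft_force: [-1.8, 0.7, -1.5]
grip_width: 0.0329
grip_force: 0.0
pos [0.4887 0.045  0.2627] axes [[0.796, -0.096, 0.598], [-0.091, -0.995, -0.038], [0.599, -0.024, -0.801]] tool cm [-3.58  0.24 15.39] norm 15.8 f [-1.8  0.7 -1.5] w 0.03286996217693846
```

```bash
python3 -m pendant '[{"jaw":1,"linear":[-1.8,0.12,3.5],"twist":0},{"jaw":1,"linear":[-1.8,0.12,3.5],"twist":0},{"jaw":1,"linear":[0,0,3.5],"twist":0},{"jaw":1,"linear":[0,0,3],"twist":0},{"jaw":1,"linear":[0,0,1.9],"twist":0},{"jaw":1,"linear":[0,0,0],"twist":0}]'; python3 - <<'E'
from rig import cams,robot
from h import *
c=cams.camera("scene"); np.savez("scene4.npz",**c)
t=cams.camera("top"); np.savez("top4.npz",**t)
o=robot.get_obs();p=o["position"];q=R.from_quat(o["tool_rot"]);print(p,o["grip_width"])
a=cv2.resize(c["color"][120:290,150:340],(570,510),interpolation=cv2.INTER_CUBIC)
for dz,co in((0,(0,0,255)),(.03,(0,255,0))):
  for y in(-.0435,.0435):
    for z in(.017,):
      w=p+q.apply([0,y,z])+[0,0,dz]; u=(proj(c,w)-[150,120]+.5)*3-.5; cv2.circle(a,tuple(np.round(u).astype(int).tolist()),3,co,1)
cv2.imwrite("pics/sc4.png",a)
E
```

```text
time: 12.27
position: [0.5352, 0.0528, 0.2227]
tool_rot: [0.942, -0.042, 0.333, -0.014]
ft_force: [0.0, 0.1, -0.8]
grip_width: 0.0725
grip_force: 0.0
[0.5339281  0.05318847 0.22311561] 0.08044986838431042
```

View pics/sc4.png

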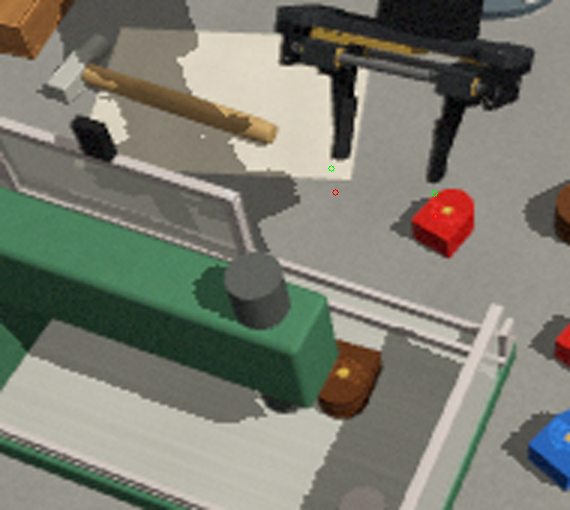

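```bash
python3 - <<'E'
from h import *
from rig import robot
o=robot.get_obs();print(o["q"],o["position"],o["tool_rot"].round(4))
c=load("scene4");q=R.from_quat(o["tool_rot"]);p=o["position"]
for y in(-.0435,.0435): print("exp tip",p+q.apply([0,y,.017]))
f,cx,cy=K(c);v,u=np.mgrid[:400,:640];d=c["depth"];P=(np.stack([(u-cx)/f*d,(v-cy)/f*d,d,np.ones_like(d)],-1)@np.linalg.inv(c["view"]).T)[...,:3]
m=(c["color"].sum(-1)<130)&(P[...,2]>.2)&(P[...,2]<.35)&(P[...,0]>.45)&(P[...,0]<.65)&(abs(P[...,1]-.05)<.1)
T=(P-p)@q.as_matrix()  # tool coords
for lo,hi in((-.08,-.03),(.03,.08)):
    k=m&(T[...,1]>lo)&(T[...,1]<hi); z=T[...,2][k]; i=np.argsort(z)[-12:]
    print("tool coords of extreme tip points",np.median(T[k][i],0).round(4),z.max().round(4),"world",np.median(P[k][i],0).round(4))
E
```

```text
[-0.17475642  0.25659618  2.1733217   1.21907785  0.11425145  0.30462776] [0.5339281  0.05318847 0.22311561] [ 0.9419 -0.0415  0.3329 -0.0135]
exp tip [0.54761944 0.09648463 0.21219591]
exp tip [0.54159833 0.00981586 0.20758388]
tool coords of extreme tip points [ 0.0107 -0.0417 -0.0162] -0.0127 world [0.5347 0.094  0.2427]
tool coords of extreme tip points [ 0.009   0.0402 -0.0174] -0.0144 world [0.527  0.0124 0.2404]
```

In the tool frame, the tips sit at z≈-14 mm, not +17 mm, with x correct. So the reported TCP lies about 31 mm too far ahead along the tool axis. q5 is also near its 0 limit here. I'll fit planar kinematics to see where the tilted pose is reachable.

```bash
cat > kin.py <<'E'
import numpy as np
from scipy.optimize import least_squares
D=[(.528,1.434,1.1814,np.hypot(.1672,.6015),.2075),(.46664,1.62567,1.04935,np.hypot(.5206,.2021),.1856),(.55322,.93689,1.65518,np.hypot(.7123,.0199),.3786),
(.95265,.22448,1.91118,np.hypot(.9077,.0461),.3406),(.89880,.21893,1.59551,np.hypot(1.0004,.0759),.4188),(.84045,.21891,1.42532,np.hypot(1.0358,.0877),.5067)]
def fk(k,a,b,c):
    A,d,L1,L2,e,L3=k
    s=a+b
    return np.array([A+L1*np.sin(a)+L2*np.sin(s)+e*np.cos(s)+L3*np.sin(s+c), d+L1*np.cos(a)+L2*np.cos(s)-e*np.sin(s)+L3*np.cos(s+c)])
r=least_squares(lambda k:np.concatenate([fk(k,*x[:3])-x[3:] for x in D]),[0,.3,.4,.4,0,.2]);k=r.x
if __name__=="__main__":
    print(k.round(4),r.fun.round(4))
    for th in(38,34,30):
      for (x,z) in((.55,.15),(.57,.12),(.60,.15),(.60,.08),(.626,.10),(.626,.038),(.65,.038),(.676,.038)):
        S=np.pi-np.radians(th)
        f=lambda y:np.r_[fk(k,y[0],y[1],S-y[0]-y[1])-[x,z]]
        y=least_squares(f,[.5,1.8]).x; print(th,x,z,"q2 %.2f q3 %.2f q5 %.2f"%(y[0],y[1],S-y.sum()),np.abs(f(y)).max().round(4))
E
python3 kin.py
```

```text
[-0.0126  0.2512  0.6116  0.3981  0.0997  0.3271] [ 0.0007  0.0009 -0.0004 -0.0001 -0.0002 -0.0014  0.0003 -0.001   0.0003
  0.0002 -0.0007  0.0014]
38 0.55 0.15 q2 0.44 q3 2.21 q5 -0.17 0.0
38 0.57 0.12 q2 0.52 q3 2.19 q5 -0.23 0.0
38 0.6 0.15 q2 0.47 q3 2.09 q5 -0.09 0.0
38 0.6 0.08 q2 0.63 q3 2.14 q5 -0.29 0.0
38 0.626 0.1 q2 0.60 q3 2.07 q5 -0.19 0.0
38 0.626 0.038 q2 0.73 q3 2.10 q5 -0.35 0.0
38 0.65 0.038 q2 0.74 q3 2.04 q5 -0.30 0.0
38 0.676 0.038 q2 0.75 q3 1.97 q5 -0.24 0.0
34 0.55 0.15 q2 0.42 q3 2.15 q5 -0.02 0.0
34 0.57 0.12 q2 0.50 q3 2.13 q5 -0.09 0.0
34 0.6 0.15 q2 0.46 q3 2.04 q5 0.05 0.0
34 0.6 0.08 q2 0.61 q3 2.09 q5 -0.15 0.0
34 0.626 0.1 q2 0.58 q3 2.02 q5 -0.05 0.0
34 0.626 0.038 q2 0.71 q3 2.05 q5 -0.21 0.0
34 0.65 0.038 q2 0.72 q3 1.99 q5 -0.16 0.0
34 0.676 0.038 q2 0.73 q3 1.93 q5 -0.11 0.0
30 0.55 0.15 q2 0.41 q3 2.10 q5 0.11 0.0
30 0.57 0.12 q2 0.49 q3 2.08 q5 0.05 0.0
30 0.6 0.15 q2 0.45 q3 1.99 q5 0.18 0.0
30 0.6 0.08 q2 0.59 q3 2.04 q5 -0.01 0.0
30 0.626 0.1 q2 0.57 q3 1.96 q5 0.09 0.0
30 0.626 0.038 q2 0.69 q3 2.00 q5 -0.07 0.0
30 0.65 0.038 q2 0.70 q3 1.94 q5 -0.02 0.0
30 0.676 0.038 q2 0.72 q3 1.87 q5 0.03 0.0
```

q5 has to pass through zero, i.e. q4 flips towards π, which is in range. I'll go slowly through that region in free space.

```bash
python3 go.py .576 .039 .105
```

```text
pos [0.5339 0.0532 0.2231] axes [[0.775, -0.069, 0.628], [-0.087, -0.996, -0.002], [0.626, -0.053, -0.778]] tool cm [-4.01  1.75 11.84] norm 12.62 f [ 0.6 -1.1 -0.8] w 0.08044986838431042
```

```bash
python3 -m pendant '[{"jaw":1,"linear":[-0.4,0.15,1],"twist":0},{"jaw":1,"linear":[-0.4,0.15,1],"twist":0},{"jaw":1,"linear":[-0.4,0.15,1],"twist":0},{"jaw":1,"linear":[-0.4,0.15,1],"twist":0},{"jaw":1,"linear":[-0.4,0.15,1],"twist":0},{"jaw":1,"linear":[-0.4,0.15,1],"twist":0},{"jaw":1,"linear":[-0.4,0.15,1],"twist":0},{"jaw":1,"linear":[-0.4,0.15,1],"twist":0},{"jaw":1,"linear":[0,0,0],"twist":0},{"jaw":1,"linear":[0,0,0],"twist":0}]'; python3 go.py .576 .039 .105; python3 -c "
from rig import robot;print(robot.get_obs()['q'].round(3))"
```

```text
time: 13.2
position: [0.5527, 0.0485, 0.1583]
tool_rot: [0.942, -0.04, 0.332, -0.017]
ft_force: [-0.4, 0.1, 0.4]
grip_width: 0.087
grip_force: 0.0
pos [0.5527 0.0485 0.1583] axes [[0.776, -0.065, 0.628], [-0.087, -0.996, 0.005], [0.625, -0.058, -0.778]] tool cm [-1.44  1.1   5.61] norm 5.9 f [-0.4  0.1  0.4] w 0.08699357665172464
[-0.185  0.441  2.204  2.528  0.21  -1.025]
```

```bash
python3 -m pendant '[{"jaw":1,"linear":[-0.3,0.2,1],"twist":0},{"jaw":1,"linear":[-0.3,0.2,1],"twist":0},{"jaw":1,"linear":[-0.3,0.2,1],"twist":0},{"jaw":1,"linear":[-0.3,0.2,1],"twist":0},{"jaw":1,"linear":[-0.2,0.2,1],"twist":0},{"jaw":1,"linear":[0,0,0.6],"twist":0},{"jaw":1,"linear":[0,0,0],"twist":0},{"jaw":1,"linear":[0,0,0],"twist":0}]'; python3 go.py .628 .035 .045; python3 -c "
from rig import robot;print(robot.get_obs()['q'].round(3))"
```

```text
time: 13.87
position: [0.5765, 0.0401, 0.1057]
tool_rot: [0.942, -0.04, 0.333, -0.017]
ft_force: [0.6, 0.3, -0.0]
grip_width: 0.087
grip_force: 0.0
pos [0.5765 0.0401 0.1057] axes [[0.775, -0.065, 0.628], [-0.087, -0.996, 0.005], [0.626, -0.058, -0.778]] tool cm [0.23 0.53 7.96] norm 7.98 f [ 0.6  0.3 -0. ] w 0.08698909199475861
[-0.196  0.595  2.186  2.743  0.333 -1.258]
```

```bash
python3 -m pendant '[{"jaw":1,"linear":[0,0.1,1.2],"twist":0},{"jaw":1,"linear":[0,0.1,1.2],"twist":0},{"jaw":1,"linear":[0,0.1,1.2],"twist":0},{"jaw":1,"linear":[0,0.1,1.2],"twist":0},{"jaw":1,"linear":[0.1,0.1,1.2],"twist":0},{"jaw":1,"linear":[0.1,0,0.6],"twist":0},{"jaw":1,"linear":[0,0,0],"twist":0},{"jaw":1,"linear":[0,0,0],"twist":0}]'; python3 go.py .628 .035 .045; cat > tips.py <<'E'
from h import *
from rig import robot,cams
import sys
o=robot.get_obs();q=R.from_quat(o["tool_rot"]);p=o["position"]
c=cams.camera("scene"); np.savez(sys.argv[1]+".npz",**c)
f,cx,cy=K(c);v,u=np.mgrid[:400,:640];d=c["depth"];P=(np.stack([(u-cx)/f*d,(v-cy)/f*d,d,np.ones_like(d)],-1)@np.linalg.inv(c["view"]).T)[...,:3]
T=(P-p)@q.as_matrix()
m=(c["color"].max(-1)<75)&(d>0)&(abs(T[...,0])<.018)&(T[...,2]>-.06)&(T[...,2]<.02)
for lo,hi in((-.075,-.015),(.015,.075)):
    k=m&(T[...,1]>lo)&(T[...,1]<hi); z=T[...,2][k]; i=np.argsort(z)[-10:]
    print(k.sum(),"tip tool",np.median(T[k][i],0).round(4),"world",np.median(P[k][i],0).round(4), "y range",T[...,1][k].min().round(4),T[...,1][k].max().round(4))
cv2.imwrite("pics/"+sys.argv[1]+".png",cv2.resize(c["color"][160:290,190:330],(700,650)[:2],interpolation=cv2.INTER_CUBIC)[:600])
E
python3 tips.py scene5
```

```text
time: 14.53
position: [0.6188, 0.0351, 0.0544]
tool_rot: [0.942, -0.04, 0.332, -0.017]
ft_force: [-0.6, 1.0, -0.8]
grip_width: 0.0872
grip_force: 0.0
pos [0.6188 0.0351 0.0544] axes [[0.776, -0.065, 0.627], [-0.087, -0.996, 0.004], [0.624, -0.058, -0.779]] tool cm [0.13 0.01 1.31] norm 1.32 f [-0.6  1.  -0.8] w 0.08717168200164994
119 tip tool [ 0.0022 -0.0194  0.0164] world [0.6329 0.0544 0.0444] y range -0.0553 -0.0181
  return _methods._mean(a, axis=axis, dtype=dtype,
  ret = um.true_divide(
Traceback (most recent call last):
  File "tips.py", line 11, in <module>
    print(k.sum(),"tip tool",np.median(T[k][i],0).round(4),"world",np.median(P[k][i],0).round(4), "y range",T[...,1][k].min().round(4),T[...,1][k].max().round(4))
                                                                                                            ~~~~~~~~~~~~~~~^^
ValueError: zero-size array to reduction operation minimum which has no identity
```

```bash
cat > tips.py <<'E'
from h import *
import sys
def run(n,p,quat):
    q=R.from_quat(quat);c=load(n)
    f,cx,cy=K(c);v,u=np.mgrid[:400,:640];d=c["depth"];P=(np.stack([(u-cx)/f*d,(v-cy)/f*d,d,np.ones_like(d)],-1)@np.linalg.inv(c["view"]).T)[...,:3]
    T=(P-p)@q.as_matrix()
    return c,P,T,(c["color"].max(-1)<75)&(d>0)
E
python3 - <<'E'
from tips import *
c,P,T,m=run("scene5",np.array([.6188,.0351,.0544]),[.942,-.04,.332,-.017])
k=m&(T[...,1]<-.035)&(T[...,1]>-.07)&(abs(T[...,0])<.02)&(T[...,2]>-.1)&(T[...,2]<.03)
z=T[...,2][k];print(np.histogram(z,np.arange(-.1,.03,.01)))
i=np.argsort(z)[-8:];print(T[k][i].round(4),P[k][i].round(4))
E
```

```text
(array([ 0,  0, 18, 20, 24, 19, 18, 19, 13,  0,  0,  0]), array([-1.00000000e-01, -9.00000000e-02, -8.00000000e-02, -7.00000000e-02,
       -6.00000000e-02, -5.00000000e-02, -4.00000000e-02, -3.00000000e-02,
       -2.00000000e-02, -1.00000000e-02, -5.55111512e-17,  1.00000000e-02,
        2.00000000e-02]))
[[ 0.0132 -0.051  -0.0168]
 [ 0.0113 -0.042  -0.0165]
 [ 0.0075 -0.0461 -0.0162]
 [ 0.0036 -0.0503 -0.0159]
 [ 0.0123 -0.048  -0.0157]
 [ 0.0075 -0.0434 -0.0155]
 [-0.0058 -0.0497 -0.0152]
 [ 0.0125 -0.0454 -0.015 ]] [[0.6217 0.0846 0.0787]
 [0.6199 0.0758 0.0767]
 [0.6174 0.0803 0.0744]
 [0.6149 0.0848 0.072 ]
 [0.6216 0.0818 0.0771]
 [0.6177 0.0776 0.0737]
 [0.6079 0.085  0.0655]
 [0.622  0.0792 0.0766]]
```

```bash
python3 -m pendant '[{"jaw":1,"linear":[0.05,0,0.7],"twist":0},{"jaw":1,"linear":[0.05,0,0.6],"twist":0},{"jaw":1,"linear":[0,0,0],"twist":0},{"jaw":0.45,"linear":[0,0,0],"twist":0},{"jaw":0.45,"linear":[0,0,0],"twist":0},{"jaw":0.45,"linear":[0,0,0],"twist":0},{"jaw":0.45,"linear":[0,0,0],"twist":0},{"jaw":0.45,"linear":[0,0,0],"twist":0},{"jaw":0.45,"linear":[0,0,0],"twist":0},{"jaw":0.45,"linear":[0,0,0],"twist":0}]' 8; python3 go.py .628 .035 .045
```

```text
time: 15.42
position: [0.6278, 0.0349, 0.0452]
tool_rot: [0.942, -0.04, 0.332, -0.016]
ft_force: [0.5, -0.3, -0.2]
grip_width: 0.048
grip_force: 0.0
pos [0.6278 0.0349 0.0452] axes [[0.776, -0.065, 0.628], [-0.087, -0.996, 0.004], [0.625, -0.058, -0.779]] tool cm [ 0.01 -0.01  0.03] norm 0.03 f [ 0.5 -0.3 -0.2] w 0.04801977601231328
```

```bash
python3 -m pendant '[{"jaw":0.3,"linear":[0,0,0],"twist":0},{"jaw":0.3,"linear":[0,0,0],"twist":0},{"jaw":0.3,"linear":[0,0,0],"twist":0},{"jaw":0.3,"linear":[0,0,0],"twist":0}]' 8; python3 - <<'E'
from rig import cams
from h import *
for n in("top","scene"):
    c=cams.camera(n); np.savez(n+"6.npz",**c); a=c["color"].astype(int)
    e=proj(c,np.array([.630,.0337,.07])); u0,v0=np.round(e).astype(int)
    w=a[v0-9:v0+10,u0-9:u0+10]; s=(w[...,1]-w[...,0])*1.0  # yellow: g-b, brass brighter
    b=np.clip(w[...,1]-85,0,None)*(w[...,2]>w[...,0]+30)
    vv,uu=np.mgrid[v0-9:v0+10,u0-9:u0+10]; print(n,e,b.max(),(b>0).sum()); 
    if b.sum(): m=((uu*b).sum()/b.sum(),(vv*b).sum()/b.sum()); print(m,atz(c,*m,.07))
    c0=load(n+"0")["color"].astype(int)[v0-9:v0+10,u0-9:u0+10]; b=np.clip(c0[...,1]-85,0,None)*(c0[...,2]>c0[...,0]+30)
    m=((uu*b).sum()/b.sum(),(vv*b).sum()/b.sum()); print("before",m,atz(load(n+"0"),*m,.07))
E
```

```text
time: 15.75
position: [0.6278, 0.0349, 0.0451]
tool_rot: [0.942, -0.04, 0.332, -0.016]
ft_force: [-0.1, -0.5, 0.4]
grip_width: 0.0465
grip_force: 7.9
top [354.44632714 152.96850997] 91 25
(np.float64(354.9469135802469), np.float64(150.83086419753087)) [0.63669682 0.03207813 0.07      ]
before (np.float64(354.77142857142854), np.float64(151.5125)) [0.63456131 0.03264473 0.07      ]
scene [264.54790675 243.893326  ] 91 14
(np.float64(264.07887323943663), np.float64(243.77887323943662)) [0.62999284 0.03240999 0.07      ]
before (np.float64(264.5099431818182), np.float64(243.2869318181818)) [0.628325  0.0330178 0.07     ]
```

```bash
python3 - <<'E'
from h import *
c=load("scene0")
for p in((.6803,.0085,.082),(.6803,.0085,.117),(.6865,.0085,.082),(.7023,.0085,.117)): print(p,proj(c,np.array(p)).round(1))
g=c["color"].mean(-1).astype(int)
print("cols",list(range(230,262)))
for v in range(246,262): print(v,*["%3d"%x for x in g[v,230:262]])
print("blue-green diff (green arm>0)")
h=c["color"].astype(int);h=h[...,1]-h[...,2]
for v in range(246,262): print(v,*["%3d"%x for x in h[v,230:262]])
t=load("top0");w=t["color"].astype(int)
print("top brass g-b");
for v in range(147,159): print(v,*["%3d"%x for x in (w[v,346:364,1]-w[v,346:364,0])])
w=c["color"].astype(int);print("scene brass g-b")
for v in range(238,251): print(v,*["%3d"%x for x in (w[v,257:273,1]-w[v,257:273,0])])
E
```

```text
(0.6803, 0.0085, 0.082) [248.  256.3]
(0.6803, 0.0085, 0.117) [246.  249.7]
(0.6865, 0.0085, 0.082) [247.1 258.5]
(0.7023, 0.0085, 0.117) [242.8 257.6]
cols [230, 231, 232, 233, 234, 235, 236, 237, 238, 239, 240, 241, 242, 243, 244, 245, 246, 247, 248, 249, 250, 251, 252, 253, 254, 255, 256, 257, 258, 259, 260, 261]
246  41  39  40  33  27  41  33  41  36  43  39  41  32  36  40  39  39  36  43  55  65  74  70  75  76  73  75  73  68  64  53  55
247  37  33  42  37  38  35  36  40  38  38  38  43  39  38  41  35  44  41  31  48  68  74  75  77  75  73  77  77  63  55  57  60
248  62  44  41  36  35  38  33  42  38  45  42  34  34  35  39  39  41  40  38  49  61  65  68  74  76  75  72  70  57  54  60  54
249 102 103  89  62  41  45  35  34  37  38  45  39  40  34  39  34  30  38  37  49  54  69  73  75  77  75  72  60  53  57  58  57
250  98 102 101 104  86 112  60  33  38  34  37  40  34  33  39  38  31  40  35  34  53  62  70  76  75  75  66  58  57  60  53  58
251 102 100 102 103 105 103 112  56  33  34  31  37  38  37  44  37  37  36  37  37  49  63  70  75  74  75  61  54  58  5
[... 4597 characters left out ...]
  29  26  26  26  31
241  27  25  32  28  30  30  29  34  32  29  31  32  37  28  26  27
242  26  28  30  29  30  26  32  58  47  26  32  35  43  35  27  27
243  26  32  27  31  27  50  94 100  97  52  37  37  30  28  28  27
244  26  25  29  33  34  67  94  97  96  50  26  32  29  37  32  28
245  27  31  30  36  30  30  69  85  65  38  29  33  30  27  31  25
246  28  28  24  30  27  20  33  30  31  32  31  27  35  27  23  27
247  26  27  28  26  25  23  30  26  25  29  27  35  37  30  27  12
248  28  27  27  22  28  22  25  26  26  24  26  29  26  27  26  19
249  28  31  22  24  24  26  28  29  25  25  23  23  24  24  30  23
250  25  21  24  25  22  22  28  23  22  27  28  24  30  29  20  24
```

```bash
cat > pf.py <<'E'
from h import *
from scipy.optimize import minimize
c=load("scene0");g=c["color"].mean(-1);col=c["color"].astype(float)
u0,u1,v0,v1=232,253,249,261
gg=g[v0:v1,u0:u1]
# foreground: dark (collar,punch,arm); background bed lit 178 or shadow 102
fg=np.clip((100-gg)/(100-60),0,1); lit=gg>112; fg[lit]=np.clip((178-gg[lit])/(178-60),0,1)
k=8;a=np.linspace(0,2*np.pi,40,endpoint=False)
def rend(x,y,arm):
    m=np.zeros((400*k,640*k),np.uint8)
    def poly(P): 
        uv=np.array([proj(c,p) for p in P]);h=cv2.convexHull(((uv+.5)*k-.5).astype(np.float32));cv2.fillConvexPoly(m,np.round(h*16).astype(np.int32),1,shift=4)
    for r,z0,z1 in((.006,.082,.117),(.022,.117,.155)):
        poly([(x+r*np.cos(t),y+r*np.sin(t),z) for t in a for z in(z0,z1)])
    yaw=-.105
    poly([np.r_[x,y,0]+R.from_euler('z',yaw).apply([i,j,l]) for i in(-.028,.028) for j in(-.1,.04) for l in(.155,.245)])
    return cv2.resize(m[v0*k:v1*k,u0*k:u1*k].astype(np.float32),(u1-u0,v1-v0),interpolation=cv2.INTER_AREA)
f=lambda q:((rend(q[0],q[1],1)-fg)**2).sum()
s=np.array([.6803,.0085])
r=minimize(f,s,method='Nelder-Mead',options=dict(initial_simplex=[s,s+[.004,0],s+[0,.004]],maxiter=80))
print("tip scene",r.x,f(s),r.fun)
print((rend(*r.x,1)*9).round().astype(int));print((fg*9).round().astype(int))
for n,(ua,ub,va,vb) in(("top0",(352,358,150,156)),("scene0",(261,268,241,247))):
    cc=load(n);w=cc["color"].astype(float);b=np.clip((w[...,1]-w[...,0])[va:vb,ua:ub]-38,0,None);vv,uu=np.mgrid[va:vb,ua:ub]
    m=((uu*b).sum()/b.sum(),(vv*b).sum()/b.sum());print(n,m,"mark",atz(cc,*m,.07))
E
python3 pf.py
```

```text
tip scene [0.67776059 0.00548961] 15.333907896774454 4.515589349811176
[[4 7 9 9 9 9 9 9 9 9 9 9 9 9 9 9 9 9 9 9 9]
 [0 0 1 4 8 9 9 9 9 9 9 9 9 9 9 9 9 9 9 9 9]
 [0 0 0 0 2 9 9 9 9 9 9 9 9 9 9 9 9 9 9 9 9]
 [0 0 0 0 0 8 9 9 9 9 9 9 9 9 9 9 9 9 9 9 9]
 [0 0 0 0 0 4 9 9 9 9 9 9 9 9 9 9 9 9 9 9 9]
 [0 0 0 0 0 0 6 9 9 9 9 9 9 9 9 9 9 9 9 9 9]
 [0 0 0 0 0 0 0 5 9 9 9 9 9 9 9 9 9 9 8 9 9]
 [0 0 0 0 0 0 0 0 2 6 9 9 9 9 9 9 9 8 0 2 5]
 [0 0 0 0 0 0 0 0 0 0 0 1 2 2 6 8 6 1 0 0 0]
 [0 0 0 0 0 0 0 0 0 0 0 0 0 0 0 0 0 0 0 0 0]
 [0 0 0 0 0 0 0 0 0 0 0 0 0 0 0 0 0 0 0 0 0]
 [0 0 0 0 0 0 0 0 0 0 0 0 0 0 0 0 0 0 0 0 0]]
[[2 8 9 9 9 9 9 9 9 9 9 9 9 9 9 9 9 9 9 7 6]
 [0 0 3 0 9 9 9 9 9 9 9 9 9 9 9 9 9 9 9 8 7]
 [0 0 0 0 0 9 9 9 9 9 9 9 9 9 9 9 9 9 9 8 7]
 [0 0 0 0 5 9 9 9 9 9 9 9 9 9 9 9 9 9 9 9 7]
 [0 0 0 1 0 4 9 9 9 9 9 9 9 9 9 9 9 9 9 9 7]
 [0 0 0 0 1 0 3 9 9 9 9 9 9 9 9 9 9 9 9 9 7]
 [0 0 0 0 0 1 4 9 9 9 9 9 9 9 9 9 9 9 9 9 7]
 [0 0 0 0 0 0 1 2 2 9 9 9 9 9 9 9 8 4 2 2 2]
 [0 0 0 0 0 0 1 0 0 2 1 5 8 8 1 0 5 0 0 0 0]
 [0 0 0 0 0 0 0 1 0 0 0 0 0 0 0 0 0 0 0 0 0]
 [1 0 0 4 1 0 0 0 0 0 0 0 0 0 0 0 0 0 0 0 0]
 [0 0 0 0 0 0 0 0 0 0 0 0 0 0 0 0 0 0 0 0 0]]
top0 (np.float64(354.29024943310657), np.float64(152.62131519274377)) mark [0.63109269 0.0341747  0.07      ]
scene0 (np.float64(263.96370235934666), np.float64(243.7168784029038)) mark [0.62989612 0.0320603  0.07      ]
```

```bash
cat > mk.py <<'E'
from h import *
def mark(n,x,y,r=6):
    c=load(n);u,v=np.round(proj(c,np.array([x,y,.07]))).astype(int);w=c["color"].astype(float)
    b=np.clip((w[...,1]-w[...,0])[v-r:v+r+1,u-r:u+r+1]-42,0,None);vv,uu=np.mgrid[v-r:v+r+1,u-r:u+r+1]
    return atz(c,(uu*b).sum()/b.sum(),(vv*b).sum()/b.sum(),.07)[:2],(b>0).sum(),b.max()
E
python3 - <<'E'
from mk import *
for n in("top0","top6","scene0","scene6"): print(n,mark(n,.6305,.033,4))
E
python3 go.py .6763 .009 .0451
```

```text
top0 (array([0.63106404, 0.03419367]), np.int64(13), np.float64(55.0))
top6 (array([0.63101609, 0.03452841]), np.int64(14), np.float64(59.0))
scene0 (array([0.62994456, 0.0320425 ]), np.int64(15), np.float64(58.0))
scene6 (array([0.62993111, 0.03232669]), np.int64(15), np.float64(61.0))
pos [0.6278 0.0349 0.0451] axes [[0.776, -0.065, 0.627], [-0.087, -0.996, 0.004], [0.625, -0.058, -0.779]] tool cm [3.99 2.27 3.04] norm 5.5 f [ 0.5 -0.5  1. ] w 0.046959472365370916
```

The mark hardly moved when gripped. The gripper body would pass only about 3 mm from the collar at the goal, so I'll regrip 6 mm further back.

```bash
python3 -m pendant '[{"jaw":0.75,"linear":[0,0,0],"twist":0},{"jaw":0.75,"linear":[0,0,0],"twist":0},{"jaw":0.75,"linear":[0,0,0],"twist":0},{"jaw":0.75,"linear":[-0.25,0.02,-0.2],"twist":0},{"jaw":0.75,"linear":[-0.25,0.02,-0.2],"twist":0},{"jaw":0.75,"linear":[0,0,0],"twist":0},{"jaw":0.3,"linear":[0,0,0],"twist":0},{"jaw":0.3,"linear":[0,0,0],"twist":0},{"jaw":0.3,"linear":[0,0,0],"twist":0},{"jaw":0.3,"linear":[0,0,0],"twist":0},{"jaw":0.3,"linear":[0,0,0],"twist":0},{"jaw":0.3,"linear":[0,0,0],"twist":0}]' 8; python3 - <<'E'
from rig import cams,robot
from mk import *
for n in("top","scene"):
    c=cams.camera(n); np.savez(n+"7.npz",**c); print(mark(n+"7",.6305,.033,4))
E
python3 go.py .6763 .009 .0451
```

```text
time: 16.85
position: [0.6215, 0.035, 0.0451]
tool_rot: [0.942, -0.04, 0.332, -0.016]
ft_force: [0.8, 0.8, 0.3]
grip_width: 0.0466
grip_force: 7.9
(array([0.63120915, 0.03404676]), np.int64(14), np.float64(59.0))
(array([0.63017567, 0.03197479]), np.int64(14), np.float64(58.0))
pos [0.6215 0.035  0.0451] axes [[0.776, -0.065, 0.628], [-0.087, -0.996, 0.004], [0.625, -0.058, -0.778]] tool cm [4.47 2.23 3.43] norm 6.06 f [ 1.3 -0.4 -0.5] w 0.04664104790088479
```

```bash
python3 -m pendant '[{"jaw":0.3,"linear":[0.332,0.189,0.252],"twist":0},{"jaw":0.3,"linear":[0.332,0.189,0.252],"twist":0},{"jaw":0.3,"linear":[0.332,0.189,0.252],"twist":0},{"jaw":0.3,"linear":[0.332,0.189,0.252],"twist":0},{"jaw":0.3,"linear":[0.332,0.189,0.252],"twist":0},{"jaw":0.3,"linear":[0.332,0.189,0.252],"twist":0},{"jaw":0.3,"linear":[0.332,0.189,0.252],"twist":0},{"jaw":0.3,"linear":[0.332,0.189,0.252],"twist":0},{"jaw":0.3,"linear":[0.332,0.189,0.252],"twist":0},{"jaw":0.3,"linear":[0,0,0],"twist":0}]'; python3 go.py .670 .0091 .0451
```

```text
time: 17.78
position: [0.6592, 0.0146, 0.0452]
tool_rot: [0.942, -0.041, 0.333, -0.016]
ft_force: [0.1, -1.1, -0.9]
grip_width: 0.0465
grip_force: 7.9
pos [0.6592 0.0146 0.0452] axes [[0.775, -0.066, 0.629], [-0.088, -0.996, 0.003], [0.626, -0.058, -0.778]] tool cm [0.88 0.48 0.69] norm 1.22 f [ 0.1 -1.1 -0.9] w 0.04651279646063285
```

```bash
python3 -m pendant '[{"jaw":0.3,"linear":[0.3,0.16,0.23],"twist":0},{"jaw":0.3,"linear":[0.3,0.16,0.23],"twist":0},{"jaw":0.28,"linear":[0.28,0.16,0.23],"twist":0},{"jaw":0.3,"linear":[0,0,0],"twist":0},{"jaw":0.3,"linear":[0,0,0],"twist":0}]'; python3 go.py .670 .0091 .0451; python3 - <<'E'
from rig import cams
from h import *
for n in("scene","top"):
    c=cams.camera(n); np.savez(n+"8.npz",**c)
E
```

```text
time: 18.2
position: [0.6696, 0.0095, 0.0451]
tool_rot: [0.942, -0.041, 0.333, -0.016]
ft_force: [0.6, -0.0, 0.4]
grip_width: 0.0464
grip_force: 7.9
pos [0.6696 0.0095 0.0451] axes [[0.775, -0.066, 0.629], [-0.088, -0.996, 0.004], [0.626, -0.058, -0.778]] tool cm [0.03 0.04 0.03] norm 0.06 f [ 0.6 -0.   0.4] w 0.04635095576422641
```

No contact forces. I'll release, back out along the tool axis, and look.

```bash
python3 -m pendant '[{"jaw":0.9,"linear":[0,0,0],"twist":0},{"jaw":0.9,"linear":[0,0,0],"twist":0},{"jaw":0.9,"linear":[0,0,0],"twist":0},{"jaw":0.9,"linear":[0,0,0],"twist":0},{"jaw":0.9,"linear":[0,0,0],"twist":0},{"jaw":0.9,"linear":[-0.2,0,-0.8],"twist":0},{"jaw":0.9,"linear":[-0.2,0,-1.2],"twist":0},{"jaw":0.9,"linear":[-0.2,0,-1.5],"twist":0},{"jaw":0.9,"linear":[-0.2,0,-1.5],"twist":0},{"jaw":0.9,"linear":[0,0,-1.5],"twist":0}]'; python3 - <<'E'
from rig import cams
from h import *
c=cams.camera("scene"); np.savez("scene9.npz",**c)
t=cams.camera("top"); np.savez("top9.npz",**t)
h=np.array([(-.03,-.023),(-.03,.023),(.007,.023)]+[(.007+.023*np.sin(a),.023*np.cos(a)) for a in np.linspace(0,np.pi,20)]+[(.007,-.023)])
a=cv2.resize(c["color"][222:282,205:285],None,fx=7,fy=7,interpolation=cv2.INTER_CUBIC);b=a.copy()
def draw(z,co):
    P=np.array([.6778,.0055,0])+R.from_euler('z',-.07).apply(np.c_[h,np.full(len(h),z)])
    uv=np.array([proj(c,p) for p in P]);cv2.polylines(b,[np.round((uv-[205,222]+.5)*7-.5).astype(np.int32)],True,co,1)
draw(.07,(0,255,255));draw(.04,(255,255,0))
cv2.imwrite("pics/chk.png",cv2.resize(np.hstack([a,b]),(800,300)) if 0 else np.vstack([a[:300],b[:300]]))
E
```

```text
time: 19.13
position: [0.6193, 0.0107, 0.0909]
tool_rot: [0.942, -0.041, 0.331, -0.017]
ft_force: [0.5, 0.6, 0.9]
grip_width: 0.0784
grip_force: 0.0
```

View pics/chk.png

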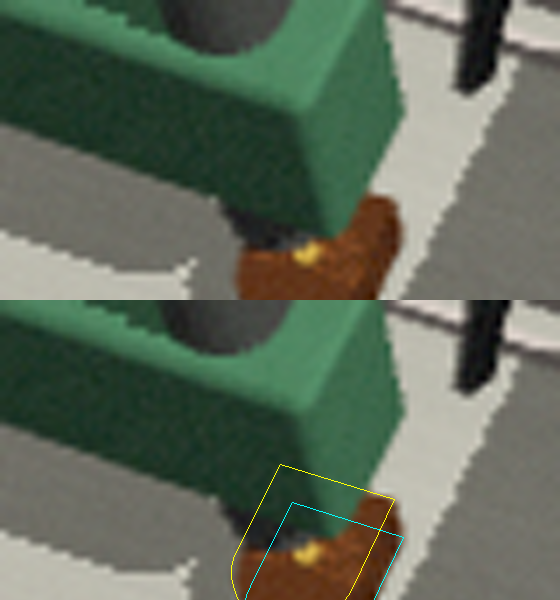

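```bash
python3 - <<'E'
from h import *
c=load("scene9");w=c["color"].astype(int)
print(proj(c,np.array([.6778,.0055,.07])),proj(c,np.array([.6778,.0055,.082])))
print("cols 240-258")
for v in range(252,264): print(v,*["%3d"%x for x in (w[v,240:259,1]-w[v,240:259,0])],"|",*["%3d"%x for x in w[v,240:259,1]])
for u,v in((248.3,258.2),(248.3,257.8),(248.3,257.4)): print(atz(c,u,v,.07))
E
```

```text
[247.87675011 257.38660348] [247.22202014 255.2057881 ]
cols 240-258
252  -4   8  13  16  15  17  16  11  11  11  12  23  24  29  29  31  28  31  24 |  33  45  49  50  49  51  52  47  54  49  63  86  97 103 105  85  64  55  54
253  -1   2   2   4  13  13  18  21  17  16  18  21  30  27  28  26  25  27  26 |  32  33  35  38  48  50  53  50  54  55  59  76  95  99  99  64  50  53  54
254  -2   0   0   4  -2   6   0   9  18  12  10  23  26  27  29  29  30  24  28 |  30  35  33  39  28  35  34  45  50  51  52  75  93  99  82  57  57  53  55
255   0  -3   0   3   0   3   4   5   3   6  13  20  25  32  33  35  32  25  27 |  37  35  33  35  37  42  35  59  63  62  59  66  85  89  66  64  52  55  55
256   3   0   7  -2  -2   1   4   4   6  38  28  32  31  32  34  29  29  31  26 |  43  39  39  22  28  59  59  66  68 101  65  61  59  68  66  62  56  54  57
257  13  10   2   4   3   2  10  32  54  95  78  51  35  33  31  37  32  30  31 |  41  31  39  36  50  63  70 107 117 173 135  82  61  61  65  74  67  54  50
258  23  32  35  34  33  30  34  98 100  99  66  37  36  32  26  31  28  31  12 |  
[... 269 characters left out ...]
 29  28  41  29  30  32  31  31  37  24  26 |  55  55  55  56  49  53  52  55  56  58  69  58  59  54  67  62  63  49  50
261  29  23  25  31  25  27  25  30  27  33  32  27  38  32  32  34  34  27  20 |  52  49  51  48  49  53  51  55  56  54  53  55  65  66  63  69  60  46  48
262  24  26  25  27  29  32  29  28  29  27  23  37  25  26  31  39  24  27  22 |  51  51  55  49  59  54  49  54  55  54  53  51  56  53  58  71  44  42  47
263  33  31  26  25  25  23  33  24  29  24  28  30  28  24  27  23  20  21  21 |  49  50  57  53  51  52  59  49  53  59  53  53  51  56  54  51  45  41  43
[0.67968068 0.00734349 0.07      ]
[0.67862086 0.00694822 0.07      ]
[0.6775596  0.00655241 0.07      ]
```

The pin shows at about (248.3,257.5), i.e. (0.678, 0.007), against a punch tip at about (0.678, 0.0055). That is within 2 mm, well inside 5 mm. Next I'll back out and close the guard.

```bash
python3 -m pendant '[{"jaw":0.9,"linear":[0,0,-1.5],"twist":0},{"jaw":0.9,"linear":[0,0,-1.5],"twist":0},{"jaw":0.5,"linear":[0,0,-1.5],"twist":0},{"jaw":0,"linear":[0,0,-1.5],"twist":0},{"jaw":0,"linear":[0.5,0,-1.5],"twist":0},{"jaw":0,"linear":[1,0.5,-1.5],"twist":0},{"jaw":0,"linear":[1,1,-1.5],"twist":0},{"jaw":0,"linear":[1,1,-1.5],"twist":0},{"jaw":0,"linear":[0,0,0],"twist":0}]'; python3 go.py .56 -.12 .25;python3 -c "
from rig import robot;print(robot.get_obs()['q'].round(3))"
```

```text
time: 19.98
position: [0.576, -0.0074, 0.1885]
tool_rot: [0.941, -0.039, 0.335, -0.018]
ft_force: [-0.3, 0.3, -0.1]
grip_width: 0.0396
grip_force: 0.0
pos [ 0.576  -0.0074  0.1885] axes [[0.772, -0.061, 0.632], [-0.086, -0.996, 0.008], [0.629, -0.061, -0.775]] tool cm [ 3.6  10.94 -5.87] norm 12.93 f [-0.3  0.3 -0.1] w 0.03958310228515425
[-0.328  0.381  2.131  1.691  0.215 -0.295]
```

```bash
python3 -m pendant '[{"jaw":0,"linear":[0.5,1,-0.9],"twist":0},{"jaw":0,"linear":[0.5,1,-0.9],"twist":0},{"jaw":0,"linear":[0.5,1.2,-0.9],"twist":0},{"jaw":0,"linear":[0.5,1.3,-0.8],"twist":0},{"jaw":0,"linear":[0.5,1.3,-0.8],"twist":0},{"jaw":0,"linear":[0.5,1.5,-0.8],"twist":0},{"jaw":0,"linear":[0.5,1.8,-0.8],"twist":0},{"jaw":0,"linear":[0,2,0],"twist":0},{"jaw":0,"linear":[0,2,0],"twist":0},{"jaw":0,"linear":[0,2,0],"twist":0},{"jaw":0,"linear":[0,2,0],"twist":0},{"jaw":0,"linear":[0,0,0],"twist":0}]'; python3 go.py .538 -.272 .24;python3 -c "
from rig import robot;print(robot.get_obs()['q'].round(3))"
```

```text
time: 20.98
position: [0.5557, -0.1842, 0.2435]
tool_rot: [0.941, -0.041, 0.335, -0.018]
ft_force: [0.4, 0.5, 0.3]
grip_width: 0.0007
grip_force: 0.0
pos [ 0.5557 -0.1842  0.2435] axes [[0.772, -0.066, 0.632], [-0.09, -0.996, 0.006], [0.629, -0.062, -0.775]] tool cm [-0.8   8.89 -0.91] norm 8.97 f [0.4 0.5 0.3] w 0.0007332195990626699
[-0.766  0.29   2.011  1.012  0.549  0.08 ]
```

```bash
python3 -m pendant '[{"jaw":0,"linear":[-0.2,2.25,-0.23],"twist":0},{"jaw":0,"linear":[-0.2,2.25,-0.23],"twist":0},{"jaw":0,"linear":[-0.2,2.25,-0.23],"twist":0},{"jaw":0,"linear":[-0.2,2.25,-0.23],"twist":0},{"jaw":0,"linear":[0,0,0],"twist":0},{"jaw":0,"linear":[-1.24,0.12,1.53],"twist":0},{"jaw":0,"linear":[-1.24,0.12,1.53],"twist":0},{"jaw":0,"linear":[-1.24,0.12,1.53],"twist":0},{"jaw":0,"linear":[-1.24,0.12,1.53],"twist":0},{"jaw":0,"linear":[0,0,0],"twist":0}]'; python3 go.py .538 -.270 .161; python3 go.py .564 -.010 .161;python3 -c "
from rig import robot;print(robot.get_obs()['q'].round(3))"
```

```text
time: 21.82
position: [0.5357, -0.266, 0.1574]
tool_rot: [0.942, -0.04, 0.331, -0.022]
ft_force: [0.6, 0.7, 0.6]
grip_width: 0.0004
grip_force: 0.0
pos [ 0.5357 -0.266   0.1574] axes [[0.777, -0.061, 0.626], [-0.091, -0.996, 0.016], [0.623, -0.069, -0.779]] tool cm [ 0.44  0.36 -0.15] norm 0.59 f [0.6 0.7 0.6] w 0.00035349509649008296
pos [ 0.5357 -0.266   0.1574] axes [[0.777, -0.061, 0.626], [-0.091, -0.996, 0.016], [0.623, -0.069, -0.779]] tool cm [  0.1  -25.69   1.89] norm 25.76 f [0.6 0.7 0.6] w 0.00035349509649008296
[-0.94   0.497  2.02   1.26   0.572 -0.368]
```

```bash
python3 -m pendant '[{"jaw":0,"linear":[0.1,-0.6,0],"twist":0},{"jaw":0,"linear":[0.1,-0.6,0.05],"twist":0},{"jaw":0,"linear":[0,-0.6,0.05],"twist":0},{"jaw":0,"linear":[0,-1,0.07],"twist":0},{"jaw":0,"linear":[0,-1.5,0.11],"twist":0},{"jaw":0,"linear":[0,-1.5,0.11],"twist":0},{"jaw":0,"linear":[0,-1.5,0.11],"twist":0},{"jaw":0,"linear":[0,-1.5,0.11],"twist":0},{"jaw":0,"linear":[0,-1.5,0.11],"twist":0},{"jaw":0,"linear":[0,-1.5,0.11],"twist":0},{"jaw":0,"linear":[0,0,0],"twist":0}]'; python3 go.py .564 -.010 .161;python3 -c "
from rig import robot;print(robot.get_obs()['q'].round(3))"; python3 - <<'E'
from rig import cams
from h import *
c=cams.camera("scene"); np.savez("scene10.npz",**c)
for s in (.24,.2,.18,.16,.14,.12,.10):
  Y=.142-s;p=np.array([.5301+.1063*Y+.005,-.1192+.9943*Y,.192]);u=proj(c,p);print(s,np.round(dep(c,*u),3),c["color"][int(round(u[1])),int(round(u[0]))])
E
```

```text
time: 22.73
position: [0.5505, -0.1482, 0.1642]
tool_rot: [0.942, -0.038, 0.334, -0.02]
ft_force: [-0.1, 1.1, -0.1]
grip_width: 0.0009
grip_force: 0.0
pos [ 0.5505 -0.1482  0.1642] axes [[0.774, -0.058, 0.63], [-0.085, -0.996, 0.013], [0.627, -0.064, -0.776]] tool cm [ -0.33 -13.83   1.27] norm 13.89 f [-0.1  1.1 -0.1] w 0.0008896717074693199
[-0.707  0.445  2.137  1.539  0.433 -0.469]
0.24 [ 0.387 -0.343  0.001] [186 207 215]
0.2 [ 0.389 -0.296 -0.003] [194 213 222]
0.18 [ 0.535 -0.154  0.197] [35 34 31]
0.16 [ 0.536 -0.135  0.196] [10  9 14]
0.14 [ 0.537 -0.116  0.194] [20 18 17]
0.12 [ 0.403 -0.193  0.001] [176 192 200]
0.1 [ 0.404 -0.169 -0.001] [143 151 154]
```

The tab follows the fingers (now about y=-0.12), so I'll continue.

```bash
python3 -m pendant '[{"jaw":0,"linear":[-0.03,-1,0.1],"twist":0},{"jaw":0,"linear":[-0.03,-1.1,0.1],"twist":0},{"jaw":0,"linear":[-0.03,-1.2,0.1],"twist":0},{"jaw":0,"linear":[-0.03,-1.2,0.1],"twist":0},{"jaw":0,"linear":[-0.03,-1.2,0.1],"twist":0},{"jaw":0,"linear":[-0.03,-1.2,0.1],"twist":0},{"jaw":0,"linear":[-0.03,-1.2,0.1],"twist":0},{"jaw":0,"linear":[-0.03,-1.2,0.1],"twist":0},{"jaw":0,"linear":[-0.03,-1.2,0.1],"twist":0},{"jaw":0,"linear":[-0.03,-0.8,0.1],"twist":0},{"jaw":0,"linear":[0,-0.5,0],"twist":0},{"jaw":0,"linear":[0,0,0],"twist":0}]'; python3 go.py .564 -.010 .161;python3 -c "
from rig import robot;print(robot.get_obs()['q'].round(3))"
```

```text
time: 23.78
position: [0.5626, -0.0335, 0.1618]
tool_rot: [0.941, -0.039, 0.334, -0.019]
ft_force: [-0.0, 0.1, -0.3]
grip_width: 0.0006
grip_force: 0.1
pos [ 0.5626 -0.0335  0.1618] axes [[0.774, -0.061, 0.631], [-0.087, -0.996, 0.01], [0.628, -0.062, -0.776]] tool cm [-0.15 -2.35  0.17] norm 2.36 f [-0.   0.1 -0.3] w 0.0005700882129431171
[-0.412  0.439  2.183  1.977  0.289 -0.663]
```

```bash
python3 -m pendant '[{"jaw":0,"linear":[0,-0.5,0.03],"twist":0},{"jaw":0,"linear":[0,-0.5,0.03],"twist":0},{"jaw":0,"linear":[0,-0.4,0.03],"twist":0},{"jaw":0,"linear":[0,-0.3,0.02],"twist":0},{"jaw":0,"linear":[0,-0.2,0.02],"twist":0},{"jaw":0,"linear":[0,0,0],"twist":0}]'; python3 - <<'E'
from rig import cams,robot
from h import *
print(robot.get_obs()["ft_force"])
c=cams.camera("scene"); np.savez("scene11.npz",**c)
f,cx,cy=K(c);v,u=np.mgrid[:400,:640];d=c["depth"];P=(np.stack([(u-cx)/f*d,(v-cy)/f*d,d,np.ones_like(d)],-1)@np.linalg.inv(c["view"]).T)[...,:3]
m=(c["color"].max(-1)<75)&(P[...,2]>.18)&(P[...,2]<.203)&(P[...,0]>.53)&(P[...,0]<.57)&(P[...,1]>-.05)&(P[...,1]<.1)
print("dark y max (tab +y edge)",np.sort(P[...,1][m])[-6:].round(4))
E
```

```text
time: 24.28
position: [0.5641, -0.0144, 0.1612]
tool_rot: [0.942, -0.039, 0.333, -0.019]
ft_force: [0.9, -1.4, 0.9]
grip_width: 0.0003
grip_force: 0.6
[ 0.88989953 -1.38095244  0.85871457]
dark y max (tab +y edge) [0.0235 0.0235 0.0236 0.0238 0.0241 0.0245]
```

```bash
python3 -m pendant '[{"jaw":0,"linear":[0,-0.3,0.02],"twist":0},{"jaw":0,"linear":[0,-0.3,0.02],"twist":0},{"jaw":0,"linear":[0,-0.2,0.02],"twist":0},{"jaw":0,"linear":[0,0,0],"twist":0}]'; cat > tab.py <<'E'
from h import *
def edge(n):
    c=load(n);f,cx,cy=K(c);v,u=np.mgrid[:400,:640];d=c["depth"];P=(np.stack([(u-cx)/f*d,(v-cy)/f*d,d,np.ones_like(d)],-1)@np.linalg.inv(c["view"]).T)[...,:3]
    m=(c["color"].max(-1)<75)&(P[...,2]>.18)&(P[...,2]<.203)&(P[...,0]>.53)&(P[...,0]<.57)&(P[...,1]>-.05)&(P[...,1]<.1)
    return np.sort(P[...,1][m])[-5:].round(4)
E
python3 - <<'E'
from rig import cams,robot
from tab import *
print(robot.get_obs()["ft_force"],robot.get_obs()["position"])
c=cams.camera("scene"); np.savez("scene12.npz",**c)
for n in("scene0","scene11","scene12"): print(n,edge(n))
E
```

```text
time: 24.67
position: [0.5647, -0.0064, 0.161]
tool_rot: [0.942, -0.039, 0.333, -0.019]
ft_force: [-0.2, -1.2, 0.8]
grip_width: 0.0005
grip_force: 0.8
[-0.18796476 -1.22774587  0.79237741] [ 0.56470007 -0.0064208   0.16101041]
scene0 [0.0208 0.0208 0.0208 0.0212 0.0227]
scene11 [0.0235 0.0236 0.0238 0.0241 0.0245]
scene12 [0.0314 0.0317 0.0318 0.032  0.032 ]
```

```bash
python3 -m pendant '[{"jaw":0,"linear":[0,-0.2,0.02],"twist":0},{"jaw":0,"linear":[0,-0.2,0.01],"twist":0},{"jaw":0,"linear":[0,0,0],"twist":0},{"jaw":0,"linear":[0,0,0],"twist":0}]'; python3 -m pendant '[{"jaw":0,"linear":[0,-0.2,0.02],"twist":0},{"jaw":0,"linear":[0,0,0],"twist":0},{"jaw":0,"linear":[0,0,0],"twist":0}]'
```

```text
time: 25.05
position: [0.5652, -0.0027, 0.1611]
tool_rot: [0.942, -0.039, 0.333, -0.019]
ft_force: [-0.7, -1.0, -0.7]
grip_width: 0.0007
grip_force: 0.7
time: 25.3
position: [0.5652, -0.0023, 0.161]
tool_rot: [0.942, -0.041, 0.333, -0.018]
ft_force: [-2.4, -5.6, 1.6]
grip_width: 0.0005
grip_force: 3.3
```

```bash
python3 -m pendant '[{"jaw":0,"linear":[0,-0.2,0.02],"twist":0},{"jaw":0,"linear":[0,0,0],"twist":0},{"jaw":0,"linear":[0,0,0],"twist":0}]'
```

```text
time: 25.55
position: [0.5652, -0.0022, 0.1609]
tool_rot: [0.942, -0.042, 0.332, -0.016]
ft_force: [-4.3, -12.5, 3.7]
grip_width: 0.0006
grip_force: 6.5
```

Firm stop at y=-0.002, so the guard is shut. I'll back off, retreat, and run the final checks.

```bash
python3 -m pendant '[{"jaw":0,"linear":[0,0.5,0],"twist":0},{"jaw":0,"linear":[0,0.8,0],"twist":0},{"jaw":0,"linear":[0,1,0],"twist":0},{"jaw":0,"linear":[0,1,-0.5],"twist":0},{"jaw":0,"linear":[0,1,-1],"twist":0},{"jaw":0,"linear":[0.5,1,-1.5],"twist":0},{"jaw":0,"linear":[0.5,1,-1.5],"twist":0},{"jaw":0,"linear":[0.5,1,-1.5],"twist":0},{"jaw":0,"linear":[0.5,1,-1.5],"twist":0},{"jaw":0,"linear":[0,0,0],"twist":0},{"jaw":0,"linear":[0,0,0],"twist":0}]'; python3 - <<'E'
from rig import cams,robot
from tab import *
c=cams.camera("scene"); np.savez("scene13.npz",**c)
print(edge("scene12"),edge("scene13"))
w=c["color"].astype(int);o=load("scene9")["color"].astype(int)
for v in range(255,261): print(v,*["%3d"%x for x in (w[v,244:253,1]-w[v,244:253,0])],"|",*["%3d"%x for x in (o[v,244:253,1]-o[v,244:253,0])])
E
```

```text
time: 26.47
position: [0.5292, -0.0841, 0.2274]
tool_rot: [0.941, -0.039, 0.334, -0.019]
ft_force: [0.5, 0.7, 0.2]
grip_width: 0.0005
grip_force: 0.0
[0.0314 0.0317 0.0318 0.032  0.032 ] [0.036  0.0362 0.0362 0.0362 0.0365]
255   0   3   2   2   7   6  11  14  24 |   0   3   4   5   3   6  13  20  25
256   0   3   2   3   7  39  30  32  29 |  -2   1   4   4   6  38  28  32  31
257   2   3   9  34  54  98  79  51  35 |   3   2  10  32  54  95  78  51  35
258  29  34  30  96 102  99  66  40  38 |  33  30  34  98 100  99  66  37  36
259  32  34  29  50  76  71  36  31  32 |  33  32  28  50  76  74  40  33  34
260  31  31  28  24  26  37  35  31  33 |  28  27  25  29  29  28  41  29  30
```

```bash
python3 -c "
from rig import robot;print(robot.hand_in())"
```

```text
the job is handed in; nothing more can be done
None
```

The job is handed in after about 26.5 s of the 67 s: the guard was opened, the heel slid and released with its pin about 2 mm from the punch axis by camera, and the guard pushed shut to its stop; the judge's verdict was not shown.

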